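# Turn up the rinsed sample pots and clamp them in the shaker carrier

## Robot

A 6-joint arm with a two-finger parallel gripper is mounted at the origin on the work surface. World frame = base frame: x ahead of the robot, y to its left, z up, the work surface at z = 0. Lengths are in m, angles in degrees, forces in N, time in s.
With the tool pointing down it reaches from about 0.4 to 0.825 m from the base axis. Payload 7 kg.
Tool frame: the origin (TCP) lies on the centre line of the jaws, within the pads' length; the fingertips stand 14 mm ahead of it and the grasp point (between the pads) lies 5 mm behind it; z points along the fingers, y is the line along which they close (so a half turn about z gives the same grasp; the last joint's range is limited). The gripper opens to 88 mm and grips with 3 to 60 N. Pads are 19 mm wide; open, the fingers measure 130 mm over their backs; the gripper's body (78 mm by 193 mm) begins 47 mm behind the grasp point.
Start: joints at [90.017, 20.546, 0.682, 0, -70.136, -16.507], TCP at [0.192, 0.647, 0.241] pointing down, gripper open.
Joint ranges: [-176.03, 176.03], [-82.01, 121.73], [-58.28, 71.71], [-173.87, 95.51], [-174.79, -0.11], [-173.66, 173.66]. Speed limits (degrees/s): [136.94, 136.94, 172.46, 180, 180, 180].

## Interface

Orientations are given as [roll, pitch, yaw] about the fixed x, y, z axes, in that order (R = Rz(yaw) Ry(pitch) Rx(roll)).
In Python, from plant import r gives the robot as it stands.
- The arm moves only by the tool send_rows, never from a script. Its argument "steps" is a list of rows, each an object with "dp": the shift along the tool's x, y, z in mm, a list of three; "roll": the turn about the tool's z in rad; "jaw": the opening in per cent of the stroke, from 0 (shut) to 100 (fully open). In form: [{"dp": [tx, ty, tz], "roll": roll, "jaw": jaw}, ...]. A call has 1 to 5 rows; each row is the pose to reach, as a shift and turn from the pose commanded when the call began, along the tool's axes at that moment; what a row does not reach only later rows make up. A row lasts 1/8 s, in which the tool goes at most 62.5 mm and 10.7 degrees, less where a joint would pass 70% of its speed; a pose out of reach is approached as far as the arm can. A call with a gripper value outside its range is refused whole. The fingers move at their own pace and stop on an object; "newtons" is the grip in N (left out, the last holds). Time passes only in rows, so rows that repeat a pose let the fingers close. It gives the time, the measured TCP pose, the force, the opening and the grip force at its end, in the units of the state.
- r.get_state(): the state, without advancing time (a new reading comes with each control period).
- r.capture(name): name is "scene" or "top" or "wrist"; returns a dict with "image" (384x512x3 uint8, blue, green, red), "K" (3x3 intrinsics, pixels), "rvec" (rotation vector, rad) and "tvec" (3), from world to camera coordinates, as OpenCV has them. Camera axes: x right, y down, z forward; pixel columns grow to the right and rows downward; lengths in m; the calibration is good to about 2 mm. The wrist camera is an equidistant fisheye: a pixel r from the principal point sees the ray r / f radians off the axis. A picture is of the moment at which its call begins. There is no depth.
- r.close_job(): hands the job in; it is judged then, once.
The state is a dict: "time_s": time; "joints": joint angles; "qd": joint speeds; "joint_torque": joint torques, N m; "tcp_pos": TCP position; "eef_rot": TCP orientation; "contact_force": force on the tool from outside, world axes, zero at the start; "moment": the same for the moment, N m; "gripper_width": finger opening in m; "gripper_force": force on a finger pad.
Only numpy, scipy, OpenCV 4.12 (cv2) and the standard library are available. Lean on these libraries where they do the work, as an engineer would, in place of code of your own. Each camera call takes 0.05 s, during which the arm holds its last target. There are 200 camera calls.

## Task

The rinsed square pots are draining mouth-down on the bench: turn each one mouth-up and stand it on the carrier plate, squarely between the fixed rail and the clamp bar, with the cam lever still open. When all the pots stand there, turn the wing nut clockwise until the bar just touches the pots, and only then flip the cam lever right down flat so that the pots are held with the proper spring force. Leave the flask, the tape roll and the wash bottle where they are.

Things in the scene. Friction and masses are not known exactly. Their poses are not given: they have to be found in the camera images.
- pot1: white square plastic pot, 52 x 52 mm outside, 68 mm tall, walls and base 3 mm, about 90 g. Origin: centre of the open MOUTH; z axis: from the mouth towards the closed base; x, y square to the flat sides. Mouth-down: z up, origin at bench height. Mouth-up: z down, origin 68 mm above its support. Two or three pots are present in a run (absent: None).
- pot2: second pot, exactly like pot1
- pot3: third pot, exactly like pot1
- carrier: aluminium carrier plate fixed on the bench, 260 (its x) x 310 (its y) x 20 mm; origin at the centre of its underside; x runs from the mechanism (robot side) to the rail. A grey housing along y, centred at x = -90 mm, 60 mm wide, top 60 mm above the bench, carries the wing nut (y = +105 mm) and the cam lever's saddle.
- wing_nut (a joint): angle of the wing nut in rad, 0 to 8.2, growing clockwise seen from above; stays where it is left (0.12 N m). Each full turn moves the bar 20 mm towards the rail. Starts backed off (1.0 to 3.3). With the lever open the bar just touches pots that stand against the rail at 6.6 rad; the proper setting is within 0.8 rad of that.
- nut_grip (a point): grip point of the wing nut, on its vertical axis, 92 mm above the bench. The wing is an upright steel bar 48 mm long, 14 mm thick and 32 mm tall (its top is 104 mm above the bench) on a round flange whose top is 72 mm above the bench. The point's x axis runs along the wing and turns with it; at joint value 0 it is along the carrier's x.
- cam_lever (a joint): angle of the cam lever in rad: 0 open (75 degrees up, leaning to the carrier's -y), 1.309 shut, lying flat towards the carrier's -y. It hinges about the carrier's x axis and stays where it is left (0.25 N m friction, plus up to 0.13 N m from the springs). Flipping it moves the pusher behind the bar 8 mm towards the rail, in proportion to the angle.
- lever_hinge (a point): hinge point of the cam lever, 78 mm above the bench, at y = -30 mm on the carrier; the lever's saddle is moved along with the bar by the wing nut (x = -90 mm at nut 0)
- lever_tip (a point): free end of the cam lever's centre line, 100 mm from the hinge; the lever is a steel strip 18 mm wide and 10 mm thick with a black grip 22 x 14 mm over its last 35 mm
- clamp_bar (a joint): how far the springs behind the clamp bar are squeezed, in m: 0 free, at most 0.015; 2 N per mm. About 0.008 when the nut was set right and the lever is shut.
- bar_face (a point): middle of the rubber face of the clamp bar, which meets the pots. The bar runs along y, 270 mm long, from 26 to 62 mm above the bench, and moves along the carrier's x towards the rail; its face is at x = +18 mm with the nut at 0 and the lever open.
- flask: bystander: conical glass flask, 80 mm base diameter, 120 mm tall, origin at the centre of its underside
- tape_roll: bystander: roll of tape lying flat, 104 mm diameter, 25 mm high, origin at the centre of its underside
- wash_bottle: bystander: white wash bottle, 66 mm diameter, 160 mm tall, origin at the centre of its underside
- rail_face (a point): middle of the fixed rail's inner face, at x = +91 mm on the carrier, 45 mm above the bench; the rail runs along y, 300 mm long, top 70 mm above the bench. Pots stand on the plate against or near it (centre x about 50 to 65 mm), with room for three side by side at y = -90, 0 and +90 mm.
Not all that is in view belongs to the job. What is shaped like the pot2 but brown, red or turquoise is not meant.

How it is judged (in metres and radians):
On the way, in this order (a step that is already met when the one before it is completed fails the run):
1. every pot stands mouth-up between rail and bar, released, with the cam lever open (z of pot1 in the frame of carrier between 0.08 and 0.096 m and angle between each of pot1, pot2, pot3's own z axis and vertical above 3 rad and x of pot1 in the frame of carrier between 0.035 and 0.075 m and y of pot1 in the frame of carrier between -0.13 and 0.13 m and linear speed of each of pot1, pot2, pot3 below 0.03 m/s and contact force between each of pot1, pot2, pot3 and the fingers below 0.2 N and z of pot2 in the frame of carrier between 0.08 and 0.096 m and x of pot2 in the frame of carrier between 0.035 and 0.075 m and y of pot2 in the frame of carrier between -0.13 and 0.13 m and z of pot3 in the frame of carrier between 0.08 and 0.096 m and x of pot3 in the frame of carrier between 0.035 and 0.075 m and y of pot3 in the frame of carrier between -0.13 and 0.13 m and value of joint cam_lever below 0.4 rad), for 0.2 s.
2. the wing nut is set so that the bar just touches the pots, with the cam lever still open (value of joint wing_nut between 5.8 and 7.4 rad and value of joint cam_lever below 0.4 rad), for 0.2 s.
At the end, for the whole second after the job is handed in: Every pot present stands mouth-up (within 8 degrees) on the carrier plate between rail and bar, within 130 mm of the middle, at rest and released; the cam lever is flat (beyond 1.2 rad) and the springs behind the bar are squeezed 5 to 10.5 mm (z of pot1 in the frame of carrier between 0.08 and 0.096 m and angle between each of pot1, pot2, pot3's own z axis and vertical above 3 rad and x of pot1 in the frame of carrier between 0.035 and 0.075 m and y of pot1 in the frame of carrier between -0.13 and 0.13 m and linear speed of each of pot1, pot2, pot3 below 0.03 m/s and contact force between each of pot1, pot2, pot3 and the fingers below 0.2 N and z of pot2 in the frame of carrier between 0.08 and 0.096 m and x of pot2 in the frame of carrier between 0.035 and 0.075 m and y of pot2 in the frame of carrier between -0.13 and 0.13 m and z of pot3 in the frame of carrier between 0.08 and 0.096 m and x of pot3 in the frame of carrier between 0.035 and 0.075 m and y of pot3 in the frame of carrier between -0.13 and 0.13 m and value of joint cam_lever above 1.2 rad and value of joint clamp_bar between 0.005 and 0.0105 m); the robot touches nothing.
It fails at once if the flask is pushed more than 40 mm aside or knocked over (distance of flask from where it was at the start of the episode above 0.04 m or angle between flask's own z axis and vertical above 0.5 rad).
It fails at once if the tape roll is pushed more than 40 mm aside or knocked over (distance of tape_roll from where it was at the start of the episode above 0.04 m or angle between tape_roll's own z axis and vertical above 0.5 rad).
It fails at once if the wash bottle is pushed more than 40 mm aside or knocked over (distance of wash_bottle from where it was at the start of the episode above 0.04 m or angle between wash_bottle's own z axis and vertical above 0.5 rad).
Of pot1, pot2, pot3 only 2 to 3 are there at a start; the rules pass over those that are not, and their reading is None.
At some moment in a run one of pot1, pot2, pot3 may be knocked a few centimetres aside while the robot is not near it.
It also fails if it takes over 210 s, if anything falls off the work surface, if the arm or the gripper's body presses on something with over 40 N, if the wrist force passes 120 N, or if a joint passes its speed limit or range.

## Working session

There is one attempt and no reset: what is moved stays moved. The work goes in short steps, Python scripts to look and compute and a tool call to move; the robot and the scene stay as the last step left them, time stands still between calls to the robot, and variables do not carry over. Pictures are saved under pics/ and viewed, at most 14 in all, crops included, and the job is handed in when it is done.

Besides the shell and the picture viewer there is one more tool, called after "Request:" as a command line: name --argument value ..., lists and objects as JSON in quotes. send_rows: Moves the arm, as the interface text tells. Its arguments: {"type":"object","properties":{"steps":{"type":"array","items":{"type":"object","properties":{"dp":{"type":"array","items":{"type":"number"}},"roll":{"type":"number"},"jaw":{"type":"number"}}}},"newtons":{"type":"number"}},"required":["steps"]}

```bash
ls; mkdir -p pics; cat > h.py <<'E'
import numpy as np, cv2
from plant import r
def cap(n):
    c=r.capture(n); np.savez(f'{n}.npz',**c); return c
def ray(c,u,v):
    R=cv2.Rodrigues(np.array(c['rvec'],float))[0]; t=np.array(c['tvec'],float).ravel()
    K=np.array(c['K']); p=np.array([(u-K[0,2])/K[0,0],(v-K[1,2])/K[1,1],1.])
    return -R.T@t, R.T@p
def rayw(c,u,v):
    R=cv2.Rodrigues(np.array(c['rvec'],float))[0]; t=np.array(c['tvec'],float).ravel()
    K=np.array(c['K']); q=np.array([(u-K[0,2])/K[0,0],(v-K[1,2])/K[1,1]]); a=np.linalg.norm(q)+1e-12
    return -R.T@t, R.T@np.r_[np.sin(a)*q/a,np.cos(a)]
def onz(c,u,v,z,f=ray):
    o,d=f(c,u,v); return o+d*(z-o[2])/d[2]
def proj(c,P):
    return cv2.projectPoints(np.array(P,float).reshape(-1,1,3),np.array(c['rvec'],float),np.array(c['tvec'],float),np.array(c['K']),None)[0][:,0]
E
python3 - <<'E'
from h import *
print(r.get_state())
a=cap('top');b=cap('scene')
for n,c in (('top',a),('scene',b)):
    cv2.imwrite(f'pics/{n}1.png',cv2.resize(c['image'],(800,600),interpolation=cv2.INTER_CUBIC)); print(n,ray(c,256,192),c['K'][0])
E
```

```text
pics
{'time_s': 0.0, 'joints': array([ 9.00168611e+01,  2.05919094e+01,  6.33125871e-01, -2.07310157e-02,
       -7.01361434e+01, -1.65043539e+01]), 'qd': array([-0.01544336, -0.03880204, -0.04484084,  0.02362942, -0.06057554,
        0.05821342]), 'joint_torque': array([-1.24635430e-03, -5.82716024e+01,  2.93052703e+01,  6.99711710e+00,
        6.86164465e-03, -1.74298307e-04]), 'tcp_pos': array([0.19148578, 0.64677342, 0.23961048]), 'eef_rot': array([ 1.79903447e+02, -8.28493226e-03, -1.64945461e+01]), 'contact_force': array([ 0.41465579, -0.71396282,  0.55301115]), 'moment': array([0.02523436, 0.01449168, 0.02045944]), 'gripper_force': 0.0, 'gripper_width': 0.08772613545906593}
top (array([0.38161254, 0.13799533, 1.42075099]), array([ 0.12255876,  0.03000268, -0.9921467 ])) [441.8276224    0.         262.23140454]
scene (array([1.23536715, 0.97816025, 0.82976437]), array([-0.53084801, -0.63557104, -0.5607997 ])) [403.76937882   0.         255.00373271]
```

View pics/top1.png

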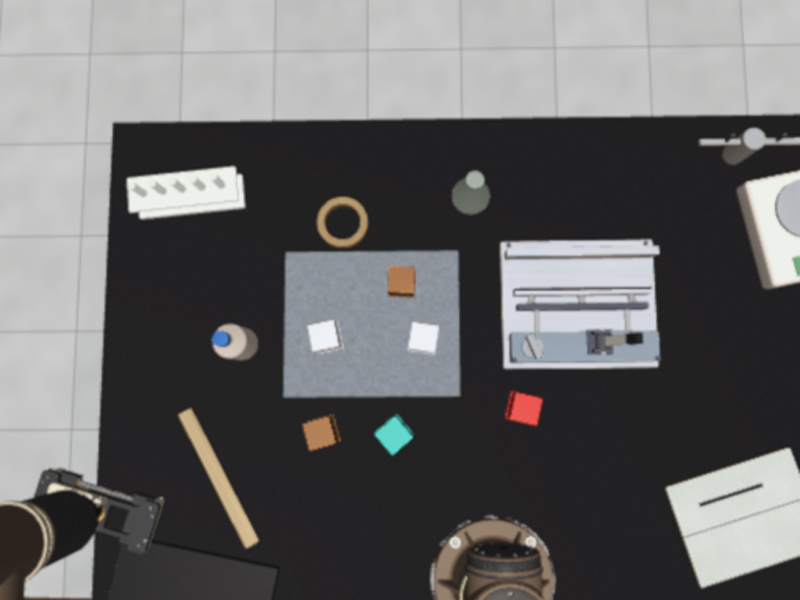

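View pics/scene1.png

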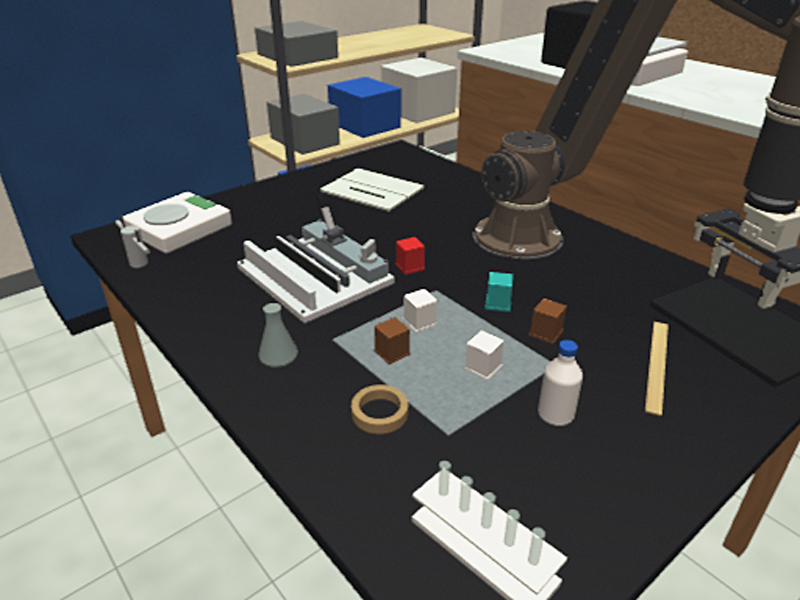

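The top view shows the candidates: white at (323,336) and (423,338); brown at (401,281) and (320,432); turquoise at (394,434); red at (524,408). The two white ones, both on the mat, are the pots. The carrier is at (580,305), its wing nut at (532,346) and its lever at (610,340). The tape roll, flask and wash bottle all stand clear of the two pots.

```bash
python3 - <<'E'
from h import *
c=dict(np.load('top.npz')); im=c['image']
m=((im.min(2)>170)).astype(np.uint8)
for (x0,x1,y0,y1,z) in [(185,232,195,235,.068),(250,295,195,235,.068)]:
    s=np.zeros_like(m); s[y0:y1,x0:x1]=(im[y0:y1,x0:x1].min(2)>200)
    cs=max(cv2.findContours(s,0,2)[0],key=cv2.contourArea)
    P=np.array([onz(c,*p[0],z)[:2] for p in cs],np.float32)
    print(cv2.minAreaRect(P*1000))
for n,u,v,z in [('railL',503,243,.07),('railR',657,246,.07),('plate FL',502,242,.02),('plateBL',503,368,.02),('plateBR',659,368,.02),('nut',532,346,.104),('barL',514,292,.062),('barR',650,290,.062)]:
    print(n,onz(c,u*.64,v*.64,z))
cr=im[145:245,315:430]; cr2=im[190:230,185:295]
a=cv2.resize(cr,None,fx=5,fy=5,interpolation=2); b=cv2.resize(cr2,(575,209))
cv2.imwrite('pics/crop1.png',cv2.resize(np.vstack([a,b]),(480,590)))
cv2.imwrite('pics/crop1.png',cv2.resize(np.vstack([a,b])[:, :],(478,590)))
E
```

```text
((480.69598388671875, 332.0535583496094), (51.5723876953125, 51.76117706298828), 11.759499549865723)
((476.0445251464844, 133.91921997070312), (51.429832458496094, 52.463653564453125), 80.01859283447266)
railL [ 0.66105819 -0.02617478  0.07      ]
railR [ 0.65242775 -0.32991785  0.07      ]
plate FL [ 0.67351469 -0.03023921  0.02      ]
plateBL [ 0.41495377 -0.02701684  0.02      ]
plateBR [ 0.41323552 -0.33987634  0.02      ]
nut [ 0.45433331 -0.07300876  0.104     ]
barL [ 0.56381167 -0.04687462  0.062     ]
barR [ 0.56583098 -0.31492016  0.062     ]
```

View pics/crop1.png

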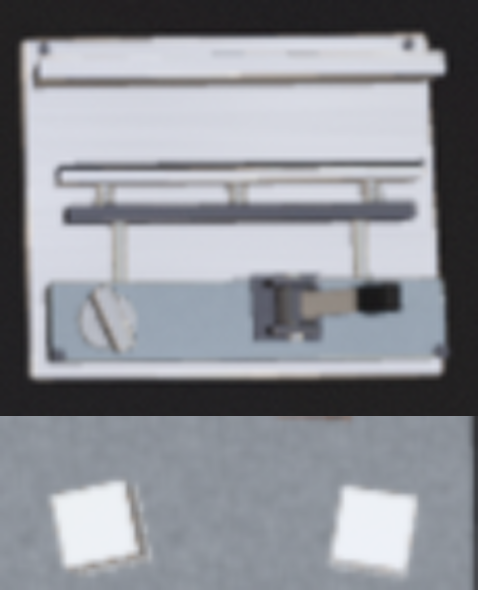

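The crop confirms two white pots. The nut's wing sits at about 2.6 rad, and the carrier is at roughly (0.5435, -0.184) with yaw of about -0.5°. The tool can't tilt, so I'll let each pot pivot in the pads: once on the rail's inner edge and once on its outer edge.

```bash
cat >> h.py <<'E'
from scipy.spatial.transform import Rotation as Ro
def go(x,y,z,yaw,s=None):
    s=s or r.get_state(); R=Ro.from_euler('xyz',s['eef_rot'],degrees=True).as_matrix()
    d=R.T@(np.array([x,y,z])-s['tcp_pos']); ro=-((yaw-s['eef_rot'][2]+180)%360-180)
    print('pos',s['tcp_pos'].round(4),s['eef_rot'].round(1),'t',round(s['time_s'],1),'w',round(s['gripper_width'],4),'gf',round(s['gripper_force'],1),'F',s['contact_force'].round(1)); print('dp',(d*1000).round(1),'roll',round(np.deg2rad(ro),3))
E
python3 -c "
from h import *
go(.481,.332,.24,11.8)
c=dict(np.load('top.npz')); print(onz(c,222*.64,340*.64,.16),onz(c,503*.64,257*.64,.07),onz(c,657*.64,253*.64,.07))"
```

```text
pos [0.1915 0.6468 0.2397] [179.9  -0.  -16.5] t 0.1 w 0.0873 gf 0.0 F [ 0.5 -0.1 -1.2]
dp [3.670e+02 2.197e+02 1.000e-01] roll -0.494
[0.46567458 0.50338031 0.16      ] [ 0.6328486  -0.02559893  0.07      ] [ 0.6383765 -0.3292774  0.07     ]
```

Request:
send_rows --steps '[{"dp":[60,36,0],"roll":-0.15,"jaw":100},{"dp":[120,72,0],"roll":-0.3,"jaw":100},{"dp":[175,105,0],"roll":-0.49,"jaw":100},{"dp":[230,138,0],"roll":-0.49,"jaw":100},{"dp":[285,170,0],"roll":-0.49,"jaw":100}]' --newtons 8

```text
time_s: 0.72
tcp_pos: [0.4043, 0.4157, 0.2404]
eef_rot: [180.0, 0.0, 11.6]
contact_force: [0.3, 1.0, 0.7]
gripper_width: 0.0877
gripper_force: 0.0
```

```bash
python3 -c "
from h import *
go(.481,.332,.15,11.8)"
```

```text
pos [0.4043 0.4157 0.2404] [180.    0.   11.6] t 0.7 w 0.0877 gf 0.0 F [0.3 1.  0.7]
dp [58.3 97.4 90.5] roll -0.003
```

Request:
send_rows --steps '[{"dp":[25,42,20],"roll":0,"jaw":100},{"dp":[48,82,60],"roll":0,"jaw":100},{"dp":[48,82,90],"roll":0,"jaw":100},{"dp":[48,82,90],"roll":0,"jaw":100},{"dp":[48,82,90],"roll":0,"jaw":100}]'

```text
time_s: 1.35
tcp_pos: [0.4672, 0.3476, 0.1516]
eef_rot: [-180.0, -0.1, 11.6]
contact_force: [-0.0, 0.5, 0.5]
gripper_width: 0.0882
gripper_force: 0.0
```

```bash
python3 - <<'E'
from h import *
go(.481,.332,.026,11.8)
c=cap('wrist'); s=cap('scene')
cv2.imwrite('pics/w1.png',cv2.resize(c['image'],(640,480)))
o,d=rayw(c,*c['K'][:2,2]); print(o,d,c['K'][0])
E
```

```text
pos [0.4672 0.3476 0.1516] [-1.80e+02 -1.00e-01  1.16e+01] t 1.4 w 0.0882 gf 0.0 F [-0.   0.5  0.5]
dp [ 10.2  18.1 125.6] roll -0.003
[0.53960259 0.36245352 0.29433076] [-0.26642051 -0.05408005 -0.96233854] [297.31863964   0.         253.83443069]
```

View pics/w1.png

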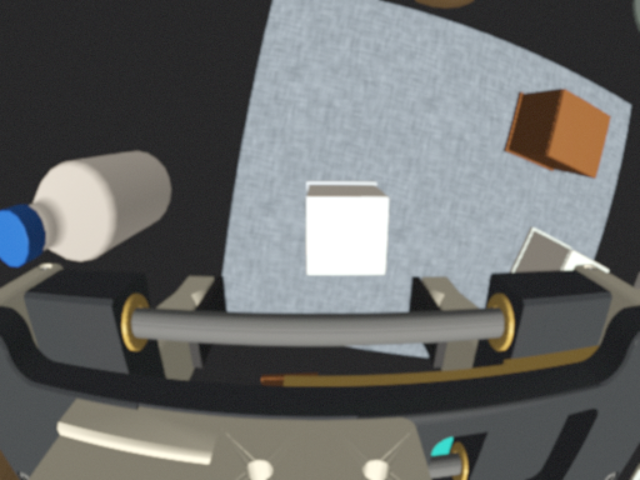

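The wrist view shows the white pot's flat closed base at (306–388, 195–275), lined up with the jaws. It is mouth-down and still where I measured it.

```bash
python3 - <<'E'
from h import *
c=dict(np.load('wrist.npz'))
s=np.zeros(c['image'].shape[:2],np.uint8); s[150:222,235:320]=c['image'][150:222,235:320].min(2)>215
cs=max(cv2.findContours(s,0,2)[0],key=cv2.contourArea)
rc=cv2.minAreaRect(np.array([onz(c,*p[0],.068,rayw)[:2] for p in cs],np.float32)*1000); print(rc)
go(rc[0][0]/1000,rc[0][1]/1000,.026,11.6)
E
```

```text
((481.1846618652344, 331.43524169921875), (51.44913101196289, 51.72405242919922), 11.331731796264648)
pos [0.4672 0.348  0.1521] [-1.799e+02 -1.000e-01  1.170e+01] t 1.4 w 0.0876 gf 0.0 F [-0.2 -0.1 -0.2]
dp [ 10.1  19.2 126.1] roll 0.001
```

Request:
send_rows --steps '[{"dp":[10,19,20],"roll":0,"jaw":100},{"dp":[10,19,70],"roll":0,"jaw":100},{"dp":[10,19,115],"roll":0,"jaw":100},{"dp":[10,19,126],"roll":0,"jaw":100},{"dp":[10,19,126],"roll":0,"jaw":50}]'

```text
time_s: 2.08
tcp_pos: [0.4808, 0.3309, 0.0254]
eef_rot: [-180.0, -0.0, 11.6]
contact_force: [-0.4, -0.2, -0.4]
gripper_width: 0.0823
gripper_force: 0.0
```

Request:
send_rows --steps '[{"dp":[0,0,0],"roll":0,"jaw":30},{"dp":[0,0,0],"roll":0,"jaw":30},{"dp":[0,0,0],"roll":0,"jaw":30},{"dp":[0,0,0],"roll":0,"jaw":30}]' --newtons 8

```text
time_s: 2.58
tcp_pos: [0.4808, 0.3306, 0.0255]
eef_rot: [-180.0, -0.1, 11.6]
contact_force: [-1.7, 0.2, 6.2]
gripper_width: 0.052
gripper_force: 8.0
```

```bash
python3 -c "
from h import *
go(.590,-.115,.2,-.5)"
```

```text
pos [0.4808 0.3306 0.0255] [-1.80e+02 -1.00e-01  1.16e+01] t 2.6 w 0.052 gf 8.0 F [-1.7  0.2  6.2]
dp [  17.5  458.3 -174.8] roll 0.211
```

Request:
send_rows --steps '[{"dp":[0,0,-60],"roll":0,"jaw":30},{"dp":[0,0,-120],"roll":0,"jaw":30},{"dp":[0,35,-165],"roll":0,"jaw":30},{"dp":[0,95,-175],"roll":0.1,"jaw":30},{"dp":[0,155,-175],"roll":0.21,"jaw":30}]'

```text
time_s: 3.2
tcp_pos: [0.512, 0.1773, 0.2011]
eef_rot: [-179.9, -0.1, -0.6]
contact_force: [0.9, -0.8, -2.0]
gripper_width: 0.0519
gripper_force: 8.0
```

```bash
python3 -c "
from h import *
go(.560,-.05,.2,-.5)"
```

```text
pos [0.512  0.1773 0.2011] [-1.799e+02 -1.000e-01 -6.000e-01] t 3.2 w 0.0519 gf 8.0 F [ 0.9 -0.8 -2. ]
dp [ 50.3 226.8   0.8] roll -0.001
```

Request:
send_rows --steps '[{"dp":[15,60,0],"roll":0,"jaw":30},{"dp":[30,120,0],"roll":0,"jaw":30},{"dp":[50,180,0],"roll":0,"jaw":30},{"dp":[65,240,0],"roll":0,"jaw":30},{"dp":[78,287,0],"roll":0,"jaw":30}]'

```text
time_s: 3.82
tcp_pos: [0.5873, -0.1117, 0.1994]
eef_rot: [-180.0, 0.0, -0.5]
contact_force: [0.3, 1.7, -0.4]
gripper_width: 0.0516
gripper_force: 8.0
```

```bash
python3 - <<'E'
from h import *
go(.600,-.11,.092,-.5)
c=cap('wrist'); s=cap('scene')
# rail edge from wrist
cv2.imwrite('pics/w2.png',np.hstack([cv2.resize(c['image'],(400,300)),cv2.resize(s['image'][110:260,130:330],(400,300))]))
E
```

```text
pos [ 0.5873 -0.1117  0.1994] [-180.     0.    -0.5] t 3.8 w 0.0516 gf 8.0 F [ 0.3  1.7 -0.4]
dp [ 12.7  -1.9 107.4] roll -0.0
```

View pics/w2.png

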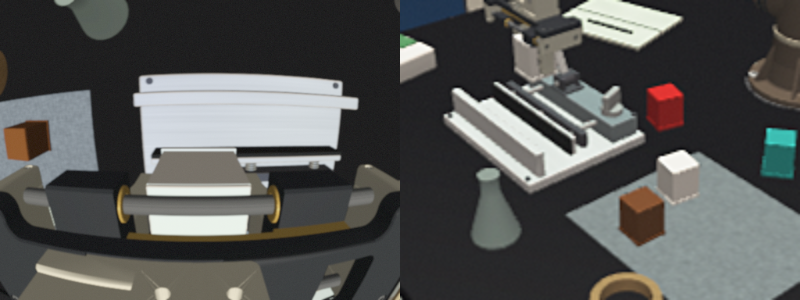

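The pot hangs straight in the jaws over the bar. The rail's top strip shows at rows 93–106 of the wrist picture, with the plate's lip beyond it.

```bash
python3 - <<'E'
from h import *
c=dict(np.load('wrist.npz'))
g=cv2.cvtColor(c['image'],6)
for u in (260,330,380):
    print(u,g[90:150:2,u].tolist())
    for v in (118,120,134,136): print(v,onz(c,u,v,.07,rayw).round(4))
E
```

```text
260 [28, 40, 153, 204, 210, 210, 212, 213, 213, 210, 209, 213, 200, 162, 206, 215, 217, 217, 216, 216, 217, 208, 200, 210, 212, 213, 212, 215, 215, 211]
118 [ 0.6514 -0.1176  0.07  ]
120 [ 0.6495 -0.1176  0.07  ]
134 [ 0.6367 -0.1176  0.07  ]
136 [ 0.6348 -0.1175  0.07  ]
330 [28, 30, 86, 189, 214, 216, 216, 215, 216, 214, 212, 212, 213, 167, 194, 213, 215, 215, 216, 217, 214, 209, 200, 214, 217, 217, 215, 216, 216, 213]
118 [ 0.6522 -0.1826  0.07  ]
120 [ 0.6503 -0.1826  0.07  ]
134 [ 0.6372 -0.183   0.07  ]
136 [ 0.6353 -0.1831  0.07  ]
380 [29, 29, 32, 35, 151, 212, 218, 218, 218, 216, 217, 214, 215, 215, 173, 192, 213, 215, 215, 216, 216, 214, 206, 208, 216, 219, 218, 218, 218, 216]
118 [ 0.6545 -0.2336  0.07  ]
120 [ 0.6525 -0.2336  0.07  ]
134 [ 0.6389 -0.2343  0.07  ]
136 [ 0.6369 -0.2344  0.07  ]
```

Request:
send_rows --steps '[{"dp":[12,0,60],"roll":0,"jaw":30},{"dp":[12,0,108],"roll":0,"jaw":30},{"dp":[20,0,108],"roll":0,"jaw":30},{"dp":[28,0,108],"roll":0,"jaw":30},{"dp":[36,0,108],"roll":0,"jaw":30}]' --newtons 5

```text
time_s: 4.55
tcp_pos: [0.6245, -0.1095, 0.0939]
eef_rot: [180.0, -0.1, -0.4]
contact_force: [-3.1, -0.5, 2.8]
gripper_width: 0.0521
gripper_force: 5.0
```

Request:
send_rows --steps '[{"dp":[10,0,0],"roll":0,"jaw":30},{"dp":[20,0,0],"roll":0,"jaw":30},{"dp":[30,0,0],"roll":0,"jaw":30},{"dp":[42,0,0],"roll":0,"jaw":30},{"dp":[55,0,0],"roll":0,"jaw":30}]'

```text
time_s: 5.18
tcp_pos: [0.6799, -0.11, 0.0916]
eef_rot: [-180.0, -0.1, -0.4]
contact_force: [-0.3, 1.0, -1.4]
gripper_width: 0.0519
gripper_force: 5.0
```

```bash
python3 - <<'E'
from h import *
go(.681,-.111,.092,-.5)
c=cap('wrist'); s=cap('scene')
cv2.imwrite('pics/w3.png',np.hstack([cv2.resize(c['image'],(400,300)),cv2.resize(s['image'][110:260,130:330],(400,300))]))
E
```

```text
pos [ 0.6799 -0.11    0.0916] [-1.8e+02 -1.0e-01 -4.0e-01] t 5.2 w 0.0519 gf 5.0 F [-0.3  1.  -1.4]
dp [ 1.1  1.  -0.4] roll 0.001
```

View pics/w3.png

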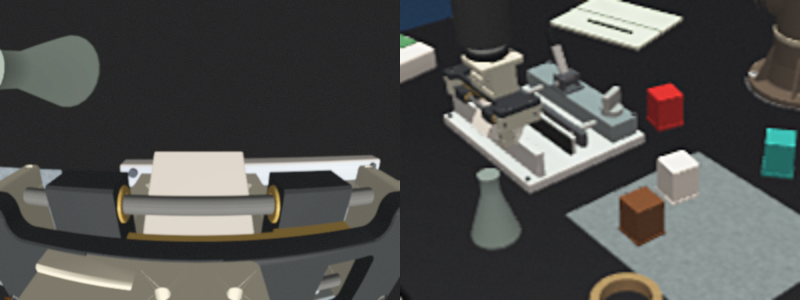

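The pot is now horizontal with its base towards +x. Next I lower it so the rail's outer edge pushes the mouth up.

Request:
send_rows --steps '[{"dp":[1,0,6],"roll":0,"jaw":30},{"dp":[1,0,13],"roll":0,"jaw":30},{"dp":[1,0,20],"roll":0,"jaw":30},{"dp":[1,0,27],"roll":0,"jaw":30},{"dp":[1,0,34],"roll":0,"jaw":30}]'

```text
time_s: 5.9
tcp_pos: [0.6799, -0.1099, 0.0573]
eef_rot: [-180.0, -0.1, -0.4]
contact_force: [5.4, 0.1, 2.3]
gripper_width: 0.052
gripper_force: 5.0
```

```bash
python3 - <<'E'
from h import *
go(.681,-.111,.055,-.5)
c=cap('wrist'); s=cap('scene')
cv2.imwrite('pics/w4.png',np.hstack([cv2.resize(c['image'],(400,300)),cv2.resize(s['image'][110:260,130:330],(400,300))]))
E
```

```text
pos [ 0.6799 -0.1099  0.0573] [-1.8e+02 -1.0e-01 -4.0e-01] t 5.9 w 0.052 gf 5.0 F [5.4 0.1 2.3]
dp [1.1 1.1 2.3] roll 0.001
```

View pics/w4.png

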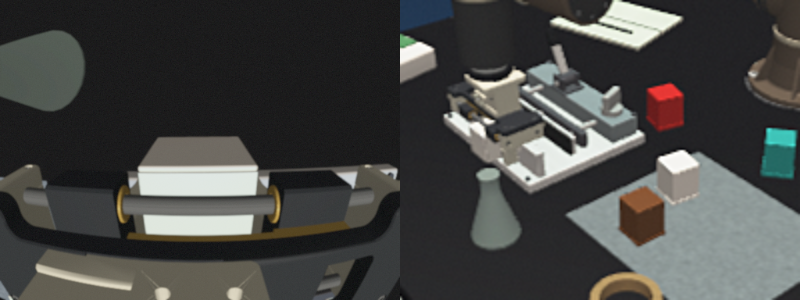

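```bash
python3 - <<'E'
from h import *
c=dict(np.load('wrist.npz'))
cv2.imwrite('pics/w5.png',cv2.resize(cv2.convertScaleAbs(c['image'][165:310,160:350].astype(float)*1.0-100,alpha=1.6),(760,580)))
E
```

```text
(no output)
```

View pics/w5.png

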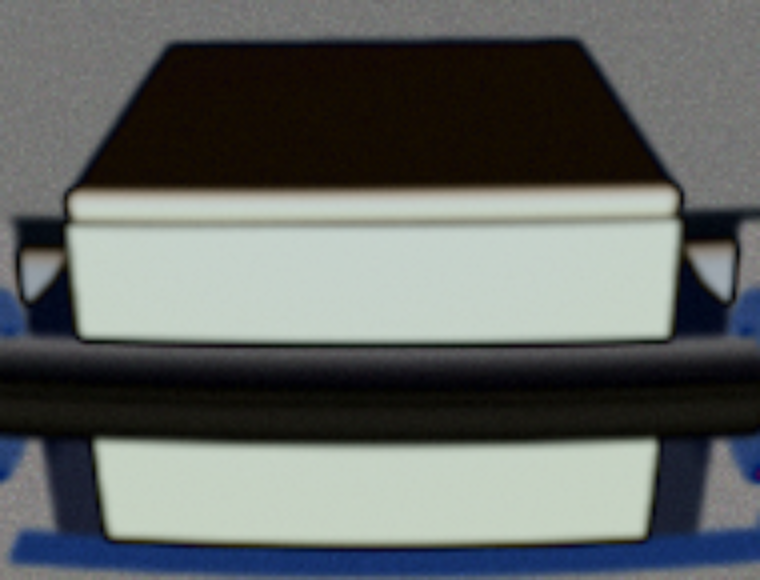

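```bash
python3 - <<'E'
from h import *
c=dict(np.load('wrist.npz'))
for x0,x1,y in [(167,581,42),(66,684,188),(66,684,217),(78,673,340),(95,660,440),(104,650,542)]:
    o,a=rayw(c,160+x0/4,165+y/4); o,b=rayw(c,160+x1/4,165+y/4)
    k=.052/np.linalg.norm(a-b); print(y,(o+(a+b)/2*k).round(4))
print(r.get_state()['tcp_pos'])
E
```

```text
42 [ 0.7204 -0.1098  0.056 ]
188 [ 0.72   -0.11    0.1082]
217 [ 0.7177 -0.1099  0.109 ]
340 [ 0.7062 -0.1099  0.1093]
440 [ 0.6951 -0.11    0.1082]
542 [ 0.6843 -0.1099  0.1096]
[ 0.67939901 -0.10986094  0.0563443 ]
```

The pot's edges place it still horizontal: base face at x=0.720, top at z≈0.109, having slid in the pads instead of turning. I'll set it down on the bench ahead of the plate, re-grip it near the mouth with little pad overlap, and let gravity swing the base down.

Request:
send_rows --steps '[{"dp":[3,0,-50],"roll":0,"jaw":30},{"dp":[42,30,-50],"roll":0,"jaw":30},{"dp":[42,50,-30],"roll":0,"jaw":30},{"dp":[42,50,20],"roll":0,"jaw":30},{"dp":[42,50,30],"roll":0,"jaw":30}]'

```text
time_s: 6.62
tcp_pos: [0.7154, -0.1607, 0.0213]
eef_rot: [-179.9, 0.7, -0.6]
contact_force: [-0.4, 0.4, -0.9]
gripper_width: 0.0518
gripper_force: 5.0
```

```bash
python3 - <<'E'
from h import *
go(.722,-.16,.017,-.5)
c=cap('wrist'); cv2.imwrite('pics/w6.png',cv2.resize(c['image'][100:320,110:400],(580,440)))
E
```

```text
pos [ 0.7154 -0.1607  0.0213] [-179.9    0.7   -0.6] t 6.6 w 0.0518 gf 5.0 F [-0.4  0.4 -0.9]
dp [ 6.7 -0.7  4.2] roll -0.001
```

View pics/w6.png

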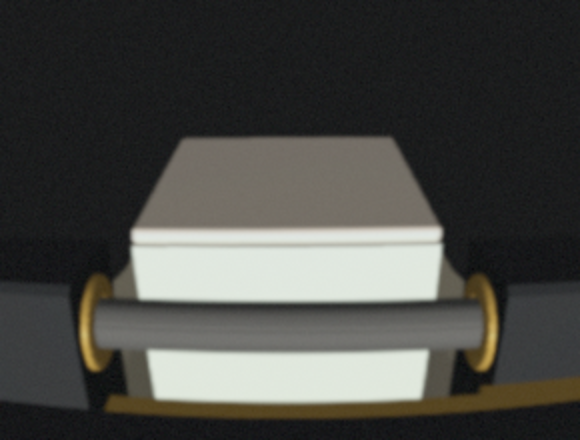

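Request:
send_rows --steps '[{"dp":[-4,0,5],"roll":0,"jaw":30},{"dp":[-4,0,5],"roll":0,"jaw":30},{"dp":[-4,0,5],"roll":0,"jaw":70},{"dp":[-4,0,5],"roll":0,"jaw":80},{"dp":[-4,0,5],"roll":0,"jaw":80}]'

```text
time_s: 7.3
tcp_pos: [0.7173, -0.1603, 0.0232]
eef_rot: [-180.0, -0.1, -0.4]
contact_force: [0.1, 0.4, 0.9]
gripper_width: 0.0694
gripper_force: 0.0
```

Request:
send_rows --steps '[{"dp":[0,0,-30],"roll":0,"jaw":90},{"dp":[0,0,-80],"roll":0,"jaw":90},{"dp":[-20,0,-80],"roll":0,"jaw":90},{"dp":[-20,0,-80],"roll":0,"jaw":90}]'

```text
time_s: 7.8
tcp_pos: [0.6964, -0.1601, 0.1036]
eef_rot: [-180.0, -0.1, -0.5]
contact_force: [0.8, -0.1, 0.3]
gripper_width: 0.0787
gripper_force: 0.0
```

```bash
python3 - <<'E'
from h import *
c=cap('wrist'); cv2.imwrite('pics/w7.png',cv2.resize(c['image'][60:320,80:420],(680,520)))
s=np.zeros(c['image'].shape[:2],np.uint8)
s[60:215,150:360]=c['image'][60:215,150:360].min(2)>180
for k in cv2.findContours(s,0,2)[0]:
    if cv2.contourArea(k)>300:
        P=np.array([onz(c,*p[0],.052,rayw)[:2] for p in k],np.float32)*1000; print(cv2.boundingRect(k),cv2.minAreaRect(P))
go(.7,-.16,.1,-.5)
E
```

```text
(215, 122, 81, 93) ((728.922119140625, -161.6427001953125), (63.642967224121094, 53.97908401489258), 0.17490974068641663)
pos [ 0.6968 -0.1601  0.103 ] [-180.    -0.    -0.4] t 7.8 w 0.079 gf 0.0 F [ 0.  -0.5  0.1]
dp [ 3.2 -0.2  3. ] roll 0.001
```

View pics/w7.png

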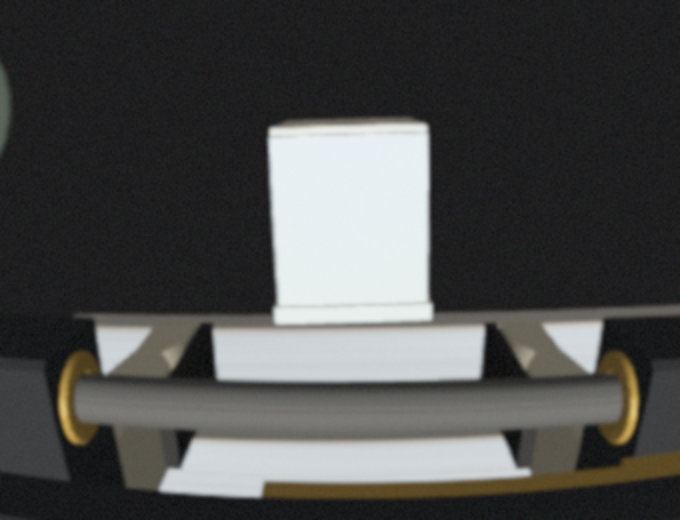

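The pot lies flat with its flanged mouth towards the robot at crop row ~322 and its base at row 125.

```bash
python3 - <<'E'
from h import *
c=dict(np.load('wrist.npz'))
for v in (122,212,221): print(v,onz(c,256,v,.052,rayw).round(4))
go(.692,-.1615,.040,-.5)
E
```

```text
122 [ 0.7608 -0.1618  0.052 ]
212 [ 0.699  -0.1614  0.052 ]
221 [ 0.6923 -0.1613  0.052 ]
pos [ 0.6968 -0.1601  0.103 ] [-180.    -0.    -0.4] t 7.8 w 0.079 gf 0.0 F [ 0.  -0.5  0.1]
dp [-4.8  1.4 63. ] roll 0.001
```

Request:
send_rows --steps '[{"dp":[-6,1.4,40],"roll":0,"jaw":90},{"dp":[-6,1.4,63],"roll":0,"jaw":90},{"dp":[-6,1.4,63],"roll":0,"jaw":50},{"dp":[-6,1.4,63],"roll":0,"jaw":50},{"dp":[-6,1.4,63],"roll":0,"jaw":50}]' --newtons 3

```text
time_s: 8.48
tcp_pos: [0.692, -0.1615, 0.0408]
eef_rot: [180.0, -0.1, -0.4]
contact_force: [-0.0, 0.7, -0.0]
gripper_width: 0.0546
gripper_force: 0.0
```

Request:
send_rows --steps '[{"dp":[0,0,0],"roll":0,"jaw":50},{"dp":[0,0,-15],"roll":0,"jaw":50},{"dp":[0,0,-50],"roll":0,"jaw":50},{"dp":[0,0,-100],"roll":0,"jaw":50},{"dp":[0,0,-100],"roll":0,"jaw":50}]'

```text
time_s: 9.1
tcp_pos: [0.6939, -0.1619, 0.1463]
eef_rot: [180.0, -0.5, -0.4]
contact_force: [-0.5, 0.3, -0.8]
gripper_width: 0.0519
gripper_force: 3.0
```

```bash
python3 - <<'E'
from h import *
c=cap('wrist'); s=cap('scene')
cv2.imwrite('pics/w8.png',np.hstack([cv2.resize(c['image'],(400,300)),cv2.resize(s['image'][110:260,130:330],(400,300))]))
go(.7,-.16,.1,-.5)
E
```

```text
pos [ 0.6912 -0.1614  0.1413] [-1.8e+02 -1.0e-01 -5.0e-01] t 9.2 w 0.0518 gf 3.0 F [ 0.4  0.4 -1.4]
dp [ 8.7 -1.5 41.3] roll 0.001
```

View pics/w8.png

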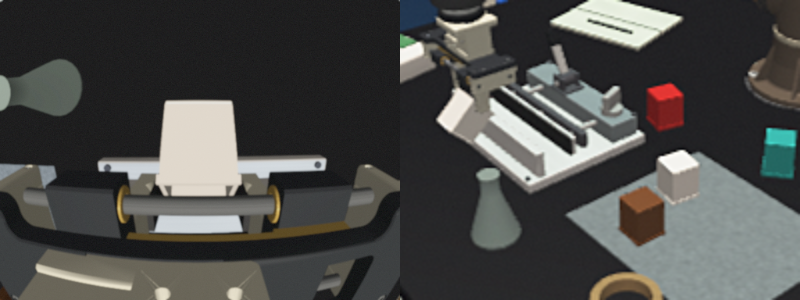

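```bash
cat >> h.py <<'E'
def prof(c,v0,v1,th=150,step=8):
    "edge-width depth: rows -> centre of a 52 mm wide strip"
    g=c['image'].min(2)
    for v in range(v0,v1,step):
        w=np.where(g[v,180:340]>th)[0]+180
        if len(w)<20: continue
        o,a=rayw(c,w[0]-.5,v); o,b=rayw(c,w[-1]+.5,v)
        print(v,w[0],w[-1],(o+(a+b)/2*.052/np.linalg.norm(a-b)).round(4))
E
python3 - <<'E'
from h import *
c=dict(np.load('wrist.npz')); prof(c,125,245)
E
```

```text
133 211 296 [ 0.7529 -0.1619  0.1105]
141 210 297 [ 0.7485 -0.1619  0.1153]
149 210 298 [ 0.7441 -0.1621  0.1181]
157 209 299 [ 0.7401 -0.1621  0.1227]
165 208 299 [ 0.736  -0.1618  0.1255]
173 207 300 [ 0.7323 -0.1617  0.13  ]
181 207 301 [ 0.7284 -0.162   0.1328]
189 206 302 [ 0.7251 -0.162   0.1371]
197 205 302 [ 0.7214 -0.1617  0.1399]
205 204 339 [ 0.7314 -0.1685  0.1837]
213 180 339 [ 0.7343 -0.1637  0.2009]
221 180 339 [ 0.7319 -0.1637  0.2017]
229 199 308 [ 0.7121 -0.1616  0.1613]
237 204 304 [ 0.7033 -0.1618  0.1511]
```

Request:
send_rows --steps '[{"dp":[0,0,-30],"roll":0,"jaw":50},{"dp":[-40,-15,-30],"roll":0,"jaw":50},{"dp":[-80,-30,-30],"roll":0,"jaw":50},{"dp":[-121,-46,-30],"roll":0,"jaw":50},{"dp":[-121,-46,-10],"roll":0,"jaw":50}]'

```text
time_s: 9.82
tcp_pos: [0.5681, -0.1138, 0.1506]
eef_rot: [-180.0, -0.1, -0.4]
contact_force: [0.7, -0.6, -0.3]
gripper_width: 0.052
gripper_force: 3.0
```

```bash
python3 - <<'E'
from h import *
go(.57,-.115,.099,-.5)
c=cap('wrist'); prof(c,109,205,190)
E
```

```text
pos [ 0.5681 -0.1138  0.1506] [-1.8e+02 -1.0e-01 -4.0e-01] t 9.8 w 0.052 gf 3.0 F [ 0.7 -0.6 -0.3]
dp [ 1.8  1.2 51.6] roll 0.002
109 180 339 [ 0.6421 -0.1159  0.1977]
117 180 339 [ 0.6395 -0.1159  0.198 ]
125 180 339 [ 0.6369 -0.1159  0.1983]
133 180 339 [ 0.6343 -0.1159  0.1987]
141 180 339 [ 0.6317 -0.1158  0.1991]
149 180 339 [ 0.6291 -0.1158  0.1996]
157 180 339 [ 0.6266 -0.1158  0.2001]
165 180 339 [ 0.624  -0.1158  0.2006]
173 180 339 [ 0.6215 -0.1158  0.2012]
181 180 288 [ 0.6079 -0.1045  0.1575]
```

Request:
send_rows --steps '[{"dp":[-3,0,25],"roll":0,"jaw":50},{"dp":[-3,0,51],"roll":0,"jaw":50},{"dp":[6,0,51],"roll":0,"jaw":50},{"dp":[15,0,51],"roll":0,"jaw":50},{"dp":[24,0,51],"roll":0,"jaw":50}]'

```text
time_s: 10.5
tcp_pos: [0.5948, -0.115, 0.0992]
eef_rot: [180.0, 0.0, -0.5]
contact_force: [-4.1, -0.9, 2.0]
gripper_width: 0.052
gripper_force: 3.0
```

Request:
send_rows --steps '[{"dp":[8,0,0],"roll":0,"jaw":50},{"dp":[16,0,0],"roll":0,"jaw":50},{"dp":[24,0,0],"roll":0,"jaw":50},{"dp":[30,0,0],"roll":0,"jaw":50},{"dp":[30,0,0],"roll":0,"jaw":50}]'

```text
time_s: 11.12
tcp_pos: [0.6254, -0.1149, 0.0986]
eef_rot: [-180.0, -0.1, -0.4]
contact_force: [-0.4, -0.8, 1.0]
gripper_width: 0.0518
gripper_force: 3.0
```

```bash
python3 - <<'E'
from h import *
go(.6235,-.115,.085,-.5)
c=cap('wrist'); s=cap('scene')
cv2.imwrite('pics/w9.png',np.hstack([cv2.resize(c['image'][80:300,100:393],(400,300)),cv2.resize(s['image'][110:260,130:330],(400,300))]))
E
```

```text
pos [ 0.6254 -0.1149  0.0986] [-1.8e+02 -1.0e-01 -4.0e-01] t 11.1 w 0.0518 gf 3.0 F [-0.4 -0.8  1. ]
dp [-2.   0.1 13.6] roll 0.001
```

View pics/w9.png

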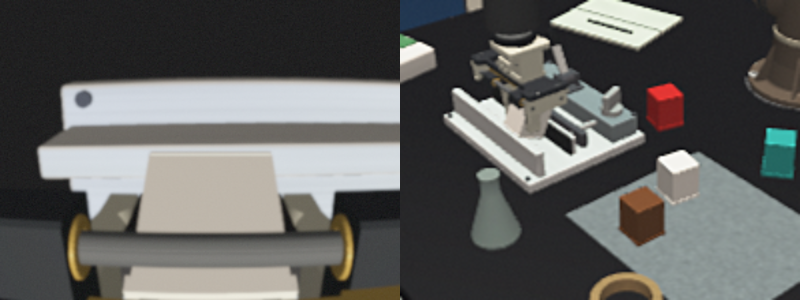

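```bash
python3 - <<'E'
from h import *
c=dict(np.load('wrist.npz')); k=293/400
for x0,x1,y in [(149,271,153),(143,278,190),(137,286,228)]:
    o,a=rayw(c,100+x0*k,80+y*k); o,b=rayw(c,100+x1*k,80+y*k)
    print(y,(o+(a+b)/2*.052/np.linalg.norm(a-b)).round(4))
E
```

```text
153 [ 0.6512 -0.1148  0.0765]
190 [ 0.6423 -0.115   0.097 ]
228 [ 0.6353 -0.1152  0.1157]
```

The pot now leans only about 22°, but its front base corner rests on the rail top. I'll back off, lower, then push against the rail face again.

Request:
send_rows --steps '[{"dp":[-12,0,-2],"roll":0,"jaw":50},{"dp":[-23,0,-2],"roll":0,"jaw":50},{"dp":[-23,0,12],"roll":0,"jaw":50},{"dp":[-23,0,24],"roll":0,"jaw":50},{"dp":[-23,0,24],"roll":0,"jaw":50}]'

```text
time_s: 11.85
tcp_pos: [0.6017, -0.1148, 0.0734]
eef_rot: [180.0, 0.0, -0.4]
contact_force: [2.4, -0.6, 0.5]
gripper_width: 0.0515
gripper_force: 3.0
```

Request:
send_rows --steps '[{"dp":[5,0,0],"roll":0,"jaw":50},{"dp":[10,0,0],"roll":0,"jaw":50},{"dp":[15,0,0],"roll":0,"jaw":50},{"dp":[19,0,0],"roll":0,"jaw":50},{"dp":[19,0,0],"roll":0,"jaw":50}]'

```text
time_s: 12.48
tcp_pos: [0.6207, -0.115, 0.0745]
eef_rot: [180.0, -0.0, -0.5]
contact_force: [-0.4, -1.4, -0.7]
gripper_width: 0.0518
gripper_force: 3.0
```

```bash
cat >> h.py <<'E'
def face(c,v0,v1,uc=254,step=8):
    "pot +x face: side edges by strongest gradient either side, width 52 mm"
    g=cv2.GaussianBlur(cv2.cvtColor(c['image'],6).astype(float),(5,5),0); gx=np.abs(np.gradient(g,axis=1))
    for v in range(v0,v1,step):
        a=195+np.argmax(gx[v,195:uc-30]); b=uc+30+np.argmax(gx[v,uc+30:320])
        o,p=rayw(c,a,v); o,q=rayw(c,b,v)
        print(v,a,b,(o+(p+q)/2*.052/np.linalg.norm(p-q)).round(4),g[v,uc].round())
E
python3 - <<'E'
from h import *
go(.6205,-.115,.05,-.5)
c=cap('wrist'); face(c,170,290)
E
```

```text
pos [ 0.6207 -0.115   0.0745] [180.   -0.   -0.5] t 12.5 w 0.0518 gf 3.0 F [-0.4 -1.4 -0.7]
dp [-0.2  0.  24.5] roll 0.001
170 215 301 [ 0.6574 -0.1176  0.0424] 166.0
178 209 305 [ 0.6572 -0.1168  0.0619] 105.0
186 219 300 [ 0.6451 -0.1186  0.034 ] 108.0
194 211 312 [ 0.6511 -0.1189  0.072 ] 216.0
202 198 313 [ 0.6531 -0.1158  0.091 ] 218.0
210 206 284 [ 0.628  -0.109   0.0316] 217.0
218 207 300 [ 0.6345 -0.1147  0.0633] 130.0
226 204 303 [ 0.6343 -0.1147  0.0743] 121.0
234 201 306 [ 0.6341 -0.1147  0.084 ] 120.0
242 195 314 [ 0.6381 -0.1152  0.1014] 120.0
250 197 311 [ 0.6321 -0.1149  0.0976] 88.0
258 205 302 [ 0.6171 -0.1146  0.0779] 97.0
266 208 302 [ 0.6105 -0.1153  0.0753] 119.0
274 198 319 [ 0.6264 -0.1168  0.1092] 128.0
282 199 309 [ 0.616  -0.1148  0.0998] 121.0
```

The +x face is now vertical and flush with the rail at x≈0.6343. Next I lower it onto the plate.

Request:
send_rows --steps '[{"dp":[-1,0,8],"roll":0,"jaw":50},{"dp":[-1,0,16],"roll":0,"jaw":50},{"dp":[-1,0,21],"roll":0,"jaw":50},{"dp":[-1,0,25],"roll":0,"jaw":50},{"dp":[-1,0,27],"roll":0,"jaw":50}]'

```text
time_s: 13.15
tcp_pos: [0.6203, -0.1149, 0.0478]
eef_rot: [180.0, -0.1, -0.4]
contact_force: [1.7, 1.3, 2.0]
gripper_width: 0.0522
gripper_force: 3.0
```

```bash
python3 - <<'E'
from h import *
go(.6205,-.115,.05,-.5)
c=cap('wrist'); face(c,200,244,step=6)
E
```

```text
pos [ 0.6203 -0.1149  0.0478] [ 1.8e+02 -1.0e-01 -4.0e-01] t 13.2 w 0.0522 gf 3.0 F [1.7 1.3 2. ]
dp [ 0.2  0.1 -2.2] roll 0.001
200 195 290 [ 0.6448 -0.1087  0.037 ] 107.0
206 219 287 [ 0.6205 -0.1141 -0.0236] 195.0
212 217 308 [ 0.636  -0.1197  0.0322] 217.0
218 202 286 [ 0.6276 -0.1087  0.02  ] 217.0
224 222 315 [ 0.6309 -0.1229  0.038 ] 218.0
230 213 317 [ 0.6348 -0.1203  0.0554] 217.0
236 195 312 [ 0.639  -0.1147  0.0717] 178.0
242 198 314 [ 0.636  -0.1158  0.0717] 119.0
```

Request:
send_rows --steps '[{"dp":[-1,0,2],"roll":0,"jaw":50},{"dp":[-1,0,2],"roll":0,"jaw":85},{"dp":[-1,0,2],"roll":0,"jaw":85},{"dp":[-1,0,2],"roll":0,"jaw":85},{"dp":[-1,0,2],"roll":0,"jaw":85}]'

```text
time_s: 13.82
tcp_pos: [0.6182, -0.115, 0.0455]
eef_rot: [180.0, 0.0, -0.4]
contact_force: [0.4, -0.2, -0.3]
gripper_width: 0.0743
gripper_force: 0.0
```

Request:
send_rows --steps '[{"dp":[0,0,-20],"roll":0,"jaw":90},{"dp":[0,0,-60],"roll":0,"jaw":90},{"dp":[0,0,-110],"roll":0,"jaw":90},{"dp":[0,0,-150],"roll":0,"jaw":90},{"dp":[-30,-40,-170],"roll":0,"jaw":90}]'

```text
time_s: 14.45
tcp_pos: [0.5902, -0.0757, 0.2177]
eef_rot: [180.0, -0.2, -0.6]
contact_force: [-0.3, 1.7, -0.4]
gripper_width: 0.0788
gripper_force: 0.0
```

```bash
python3 - <<'E'
from h import *
c=cap('wrist'); s=cap('scene'); t=cap('top')
cv2.imwrite('pics/w10.png',np.hstack([cv2.resize(c['image'],(400,300)),cv2.resize(s['image'][110:260,130:330],(400,300))]))
im=t['image']; m=np.zeros(im.shape[:2],np.uint8); m[195:235,250:295]=im[195:235,250:295].min(2)>200
k=max(cv2.findContours(m,0,2)[0],key=cv2.contourArea)
rc=cv2.minAreaRect(np.array([onz(t,*p[0],.068)[:2] for p in k],np.float32)*1000); print(rc)
go(rc[0][0]/1000,rc[0][1]/1000,.22,-10)
E
```

```text
((446.36602783203125, 135.3209686279297), (57.63313674926758, 11.258796691894531), 12.104297637939453)
pos [ 0.5884 -0.0735  0.2176] [-180.    -0.2   -0.3] t 14.6 w 0.079 gf 0.0 F [-0.  -0.5  0.1]
dp [-143.3 -207.9   -2.7] roll 0.169
```

View pics/w10.png

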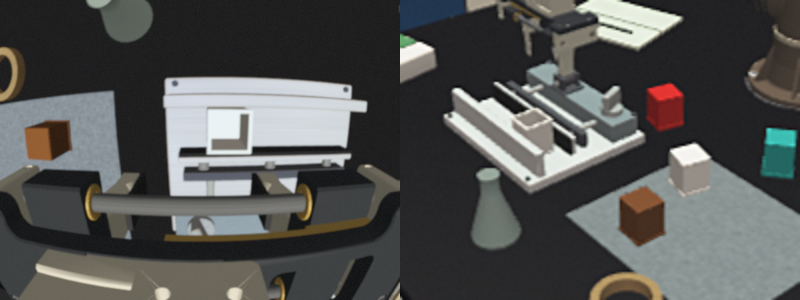

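Pot1 stands mouth-up against the rail. Pot2 has been knocked aside, towards the robot, so I'll locate it again.

```bash
python3 - <<'E'
from h import *
t=dict(np.load('top.npz')); im=t['image']; m=np.zeros(im.shape[:2],np.uint8); m[160:255,180:300]=im[160:255,180:300].min(2)>200
for k in cv2.findContours(m,0,2)[0]:
    if cv2.contourArea(k)>80:
        rc=cv2.minAreaRect(np.array([onz(t,*p[0],.068)[:2] for p in k],np.float32)*1000); print(rc); go(rc[0][0]/1000,rc[0][1]/1000,.2,rc[2] if rc[2]<45 else rc[2]-90)
E
python3 - <<'E'
from h import *
s=dict(np.load('scene.npz')); p=onz(s,275,187.5,.068); print(p); go(p[0],p[1],.2,-10)
E
```

```text
[0.44675296 0.135344   0.068     ]
pos [ 0.5884 -0.0735  0.2176] [-180.    -0.2   -0.3] t 14.6 w 0.079 gf 0.0 F [-0.  -0.5  0.1]
dp [-143.  -207.9   17.3] roll 0.169
```

Request:
send_rows --steps '[{"dp":[-35,-50,0],"roll":0.1,"jaw":100},{"dp":[-70,-100,0],"roll":0.17,"jaw":100},{"dp":[-105,-152,5],"roll":0.17,"jaw":100},{"dp":[-143,-208,17],"roll":0.17,"jaw":100},{"dp":[-143,-208,47],"roll":0.17,"jaw":100}]' --newtons 8

```text
time_s: 15.22
tcp_pos: [0.4467, 0.1375, 0.1693]
eef_rot: [-179.8, -0.1, -9.9]
contact_force: [0.3, 0.4, -0.2]
gripper_width: 0.0878
gripper_force: 0.0
```

```bash
python3 - <<'E'
from h import *
c=cap('wrist'); im=c['image']; m=np.zeros(im.shape[:2],np.uint8); m[130:225,200:330]=im[130:225,200:330].min(2)>215
for k in cv2.findContours(m,0,2)[0]:
    if cv2.contourArea(k)>300:
        rc=cv2.minAreaRect(np.array([onz(c,*p[0],.068,rayw)[:2] for p in k],np.float32)*1000); print(cv2.boundingRect(k),rc); go(rc[0][0]/1000,rc[0][1]/1000,.026,rc[2] if rc[2]<45 else rc[2]-90)
E
```

```text
(233, 163, 63, 60) ((446.5621337890625, 129.82113647460938), (50.35337448120117, 50.42658996582031), 76.1039047241211)
pos [0.4445 0.1354 0.1645] [179.9   0.2 -10. ] t 15.3 w 0.0876 gf 0.0 F [-2.6 -1.6 -5.4]
dp [  3.5   4.9 138.5] roll 0.067
```

Request:
send_rows --steps '[{"dp":[3.5,5,40],"roll":0.067,"jaw":100},{"dp":[3.5,5,90],"roll":0.067,"jaw":100},{"dp":[3.5,5,130],"roll":0.067,"jaw":100},{"dp":[3.5,5,138],"roll":0.067,"jaw":80},{"dp":[3.5,5,138],"roll":0.067,"jaw":50}]'

```text
time_s: 15.9
tcp_pos: [0.4503, 0.1285, 0.0308]
eef_rot: [179.9, 0.0, -14.0]
contact_force: [-0.3, 0.1, 1.2]
gripper_width: 0.0728
gripper_force: 0.0
```

Request:
send_rows --steps '[{"dp":[0,0,0],"roll":0,"jaw":30},{"dp":[0,0,0],"roll":0,"jaw":30},{"dp":[0,0,0],"roll":0,"jaw":30},{"dp":[0,0,0],"roll":0,"jaw":30}]'

```text
time_s: 16.4
tcp_pos: [0.4505, 0.1293, 0.0318]
eef_rot: [-179.9, -0.1, -14.0]
contact_force: [-0.2, -0.2, 7.7]
gripper_width: 0.0519
gripper_force: 8.0
```

```bash
python3 -c "
from h import *
go(.600,-.245,.2,-.5)"
```

```text
pos [0.4505 0.1293 0.0318] [-1.799e+02 -1.000e-01 -1.400e+01] t 16.4 w 0.0519 gf 8.0 F [-0.2 -0.2  7.7]
dp [ 235.8  326.8 -168.3] roll -0.236
```

Request:
send_rows --steps '[{"dp":[0,0,-50],"roll":0,"jaw":30},{"dp":[0,0,-105],"roll":0,"jaw":30},{"dp":[40,-10,-150],"roll":-0.1,"jaw":30},{"dp":[95,-20,-168],"roll":-0.23,"jaw":30},{"dp":[145,10,-168],"roll":-0.236,"jaw":30}]'

```text
time_s: 17.02
tcp_pos: [0.5912, 0.0855, 0.2013]
eef_rot: [-179.9, -0.3, -0.2]
contact_force: [0.0, 0.5, -1.2]
gripper_width: 0.0521
gripper_force: 8.0
```

```bash
python3 -c "
from h import *
go(.600,-.245,.2,-.5)"
```

```text
pos [0.5912 0.0855 0.2013] [-179.9   -0.3   -0.2] t 17.0 w 0.0521 gf 8.0 F [ 0.   0.5 -1.2]
dp [ 10.  330.5   0.6] roll 0.005
```

Request:
send_rows --steps '[{"dp":[5,60,0],"roll":0,"jaw":30},{"dp":[5,120,0],"roll":0,"jaw":30},{"dp":[5,180,0],"roll":0,"jaw":30},{"dp":[5,240,0],"roll":0,"jaw":30},{"dp":[5,300,0],"roll":0,"jaw":30}]' --newtons 5

```text
time_s: 17.65
tcp_pos: [0.5901, -0.2177, 0.199]
eef_rot: [-180.0, -0.0, -0.5]
contact_force: [1.5, 0.2, -0.6]
gripper_width: 0.0519
gripper_force: 5.0
```

Request:
send_rows --steps '[{"dp":[0,30,30],"roll":0,"jaw":30},{"dp":[0,30,80],"roll":0,"jaw":30},{"dp":[0,30,112],"roll":0,"jaw":30},{"dp":[0,30,112],"roll":0,"jaw":30}]'

```text
time_s: 18.15
tcp_pos: [0.5888, -0.2459, 0.0848]
eef_rot: [-180.0, 0.2, -0.5]
contact_force: [-0.1, 0.5, -1.3]
gripper_width: 0.0522
gripper_force: 5.0
```

```bash
python3 -c "
from h import *
go(.680,-.245,.089,-.5)"
```

```text
pos [ 0.5888 -0.2459  0.0848] [-180.     0.2   -0.5] t 18.1 w 0.0522 gf 5.0 F [-0.1  0.5 -1.3]
dp [91.2 -1.8 -4.6] roll -0.0
```

Request:
send_rows --steps '[{"dp":[10,0,-4],"roll":0,"jaw":30},{"dp":[20,0,-4],"roll":0,"jaw":30},{"dp":[29,0,-4],"roll":0,"jaw":30},{"dp":[37,0,-4],"roll":0,"jaw":30},{"dp":[45,0,-4],"roll":0,"jaw":30}]'

```text
time_s: 18.77
tcp_pos: [0.6354, -0.2464, 0.0907]
eef_rot: [-180.0, 0.0, -0.5]
contact_force: [-2.8, 0.2, 0.6]
gripper_width: 0.0523
gripper_force: 5.0
```

Request:
send_rows --steps '[{"dp":[10,0,0],"roll":0,"jaw":30},{"dp":[20,0,0],"roll":0,"jaw":30},{"dp":[30,0,0],"roll":0,"jaw":30},{"dp":[42,0,0],"roll":0,"jaw":30},{"dp":[50,0,0],"roll":0,"jaw":30}]'

```text
time_s: 19.4
tcp_pos: [0.6864, -0.2468, 0.0904]
eef_rot: [180.0, -0.0, -0.5]
contact_force: [0.3, 0.4, -0.8]
gripper_width: 0.052
gripper_force: 5.0
```

```bash
python3 - <<'E'
from h import *
go(.68,-.245,.11,-.5)
c=cap('wrist'); face(c,175,250)
E
```

```text
pos [ 0.6864 -0.2468  0.0904] [180.   -0.   -0.5] t 19.4 w 0.052 gf 5.0 F [ 0.3  0.4 -0.8]
dp [ -6.4  -1.7 -19.6] roll 0.0
175 222 292 [ 0.7109 -0.2491  0.0188] 40.0
183 195 287 [ 0.7186 -0.2396  0.0719] 39.0
191 221 308 [ 0.7114 -0.2531  0.0637] 41.0
199 197 311 [ 0.7197 -0.2469  0.1055] 216.0
207 195 312 [ 0.7174 -0.2467  0.1099] 216.0
215 195 313 [ 0.7144 -0.2469  0.1121] 216.0
223 195 314 [ 0.7115 -0.2471  0.1143] 217.0
231 195 316 [ 0.7091 -0.2475  0.1175] 217.0
239 195 319 [ 0.7072 -0.248   0.1217] 217.0
247 217 318 [ 0.6911 -0.2536  0.0973] 217.0
```

Request:
send_rows --steps '[{"dp":[0,0,-8],"roll":0,"jaw":30},{"dp":[32,-45,-8],"roll":0,"jaw":30},{"dp":[32,-45,20],"roll":0,"jaw":30},{"dp":[32,-45,55],"roll":0,"jaw":30},{"dp":[32,-45,65],"roll":0,"jaw":30}]'

```text
time_s: 20.08
tcp_pos: [0.7159, -0.2019, 0.0236]
eef_rot: [-180.0, 0.2, -0.5]
contact_force: [-0.4, 0.6, -1.1]
gripper_width: 0.0518
gripper_force: 5.0
```

Request:
send_rows --steps '[{"dp":[0,0,0],"roll":0,"jaw":30},{"dp":[0,0,0],"roll":0,"jaw":30}]'

```text
time_s: 20.32
tcp_pos: [0.7186, -0.2025, 0.0275]
eef_rot: [180.0, -0.1, -0.5]
contact_force: [1.0, 0.6, -1.4]
gripper_width: 0.0522
gripper_force: 5.0
```

```bash
python3 - <<'E'
from h import *
go(.718,-.2,.023,-.5)
E
```

```text
pos [ 0.7186 -0.2025  0.0275] [ 1.8e+02 -1.0e-01 -5.0e-01] t 20.3 w 0.0522 gf 5.0 F [ 1.   0.6 -1.4]
dp [-0.7 -2.5  4.5] roll -0.0
```

Request:
send_rows --steps '[{"dp":[0,0,4],"roll":0,"jaw":30},{"dp":[0,0,7],"roll":0,"jaw":30},{"dp":[0,0,7],"roll":0,"jaw":90},{"dp":[0,0,7],"roll":0,"jaw":90},{"dp":[0,0,7],"roll":0,"jaw":90}]'

```text
time_s: 20.95
tcp_pos: [0.7175, -0.2021, 0.0186]
eef_rot: [180.0, 0.0, -0.5]
contact_force: [-0.3, 0.7, -1.3]
gripper_width: 0.0753
gripper_force: 0.0
```

Request:
send_rows --steps '[{"dp":[0,0,-30],"roll":0,"jaw":90},{"dp":[0,0,-80],"roll":0,"jaw":90},{"dp":[-20,0,-80],"roll":0,"jaw":90},{"dp":[-20,0,-80],"roll":0,"jaw":90}]'

```text
time_s: 21.45
tcp_pos: [0.6968, -0.2019, 0.0995]
eef_rot: [-180.0, -0.0, -0.5]
contact_force: [0.5, 0.3, -0.7]
gripper_width: 0.0787
gripper_force: 0.0
```

```bash
python3 - <<'E'
from h import *
c=cap('wrist'); go(.692,-.2,.040,-.5)
g=cv2.cvtColor(c['image'],6)
s=np.zeros(c['image'].shape[:2],np.uint8); s[60:235,205:310]=c['image'][60:235,205:310].min(2)>175
k=max(cv2.findContours(s,0,2)[0],key=cv2.contourArea); print(cv2.boundingRect(k))
print(g[100:240:4,254].tolist())
for v in range(118,236,12):
    w=np.where(g[v,180:340]>150)[0]+180
    if len(w): print(v,w[0],w[-1],onz(c,w[0],v,.052,rayw).round(4),onz(c,w[-1],v,.052,rayw).round(4))
E
```

```text
pos [ 0.6973 -0.202   0.0989] [-180.    -0.    -0.5] t 21.5 w 0.0789 gf 0.0 F [ 1.1 -0.5  0.3]
dp [-5.3 -1.9 58.9] roll -0.0
(214, 121, 81, 101)
[31, 33, 30, 28, 32, 136, 229, 234, 233, 233, 233, 233, 233, 234, 234, 234, 234, 233, 234, 234, 233, 234, 234, 233, 233, 234, 233, 234, 219, 233, 231, 103, 197, 209, 210]
130 213 294 [ 0.7568 -0.176   0.052 ] [ 0.7563 -0.228   0.052 ]
142 214 294 [ 0.749  -0.1764  0.052 ] [ 0.7485 -0.228   0.052 ]
154 214 294 [ 0.7411 -0.1762  0.052 ] [ 0.7407 -0.2282  0.052 ]
166 215 293 [ 0.7332 -0.1765  0.052 ] [ 0.7327 -0.2277  0.052 ]
178 215 293 [ 0.7251 -0.1762  0.052 ] [ 0.7246 -0.2278  0.052 ]
190 215 293 [ 0.7168 -0.1759  0.052 ] [ 0.7163 -0.228   0.052 ]
202 216 292 [ 0.7084 -0.1761  0.052 ] [ 0.7079 -0.2276  0.052 ]
214 214 294 [ 0.6997 -0.1743  0.052 ] [ 0.6992 -0.2293  0.052 ]
226 238 321 [ 0.6907 -0.1906  0.052 ] [ 0.6897 -0.2489  0.052 ]
```

Pot2 lies just as pot1 did, mouth at x≈0.693. Same grip and swing.

Request:
send_rows --steps '[{"dp":[-6,0,35],"roll":0,"jaw":90},{"dp":[-6,0,58],"roll":0,"jaw":90},{"dp":[-6,0,58],"roll":0,"jaw":50},{"dp":[-6,0,58],"roll":0,"jaw":50},{"dp":[-6,0,58],"roll":0,"jaw":50}]' --newtons 3

```text
time_s: 22.12
tcp_pos: [0.6925, -0.202, 0.0418]
eef_rot: [180.0, -0.1, -0.5]
contact_force: [-0.4, -0.9, 0.7]
gripper_width: 0.0546
gripper_force: 0.0
```

Request:
send_rows --steps '[{"dp":[0,0,0],"roll":0,"jaw":50},{"dp":[0,0,-15],"roll":0,"jaw":50},{"dp":[0,0,-50],"roll":0,"jaw":50},{"dp":[0,0,-100],"roll":0,"jaw":50},{"dp":[0,0,-100],"roll":0,"jaw":50}]'

```text
time_s: 22.75
tcp_pos: [0.6945, -0.2024, 0.1474]
eef_rot: [179.9, -0.5, -0.5]
contact_force: [0.5, -0.2, -1.1]
gripper_width: 0.0518
gripper_force: 3.0
```

```bash
python3 - <<'E'
from h import *
go(.57,-.245,.17,-.5)
c=cap('wrist'); prof(c,125,203)
E
```

```text
pos [ 0.6945 -0.2024  0.1474] [179.9  -0.5  -0.5] t 22.8 w 0.0518 gf 3.0 F [ 0.5 -0.2 -1.1]
dp [-123.9   43.6  -23.7] roll 0.001
157 217 291 [ 0.7349 -0.2027  0.0877]
165 215 292 [ 0.7309 -0.2024  0.0967]
173 213 294 [ 0.7278 -0.2023  0.1074]
181 212 296 [ 0.7244 -0.2026  0.1151]
189 210 297 [ 0.7213 -0.2023  0.1224]
197 208 299 [ 0.719  -0.2022  0.131 ]
```

Request:
send_rows --steps '[{"dp":[0,0,-26],"roll":0,"jaw":50},{"dp":[-36,14,-26],"roll":0,"jaw":50},{"dp":[-72,28,-26],"roll":0,"jaw":50},{"dp":[-108,43,-26],"roll":0,"jaw":50},{"dp":[-108,43,-26],"roll":0,"jaw":50}]'

```text
time_s: 23.42
tcp_pos: [0.5803, -0.2446, 0.1666]
eef_rot: [-180.0, 0.1, -0.6]
contact_force: [1.0, 0.6, -0.3]
gripper_width: 0.0518
gripper_force: 3.0
```

```bash
python3 - <<'E'
from h import *
go(.586,-.245,.114,-.5)
c=cap('wrist'); face(c,150,205)
E
```

```text
pos [ 0.5803 -0.2446  0.1666] [-1.8e+02  1.0e-01 -6.0e-01] t 23.4 w 0.0518 gf 3.0 F [ 1.   0.6 -0.3]
dp [ 5.8  0.3 52.6] roll -0.002
150 207 306 [ 0.6322 -0.2463  0.1555] 216.0
158 218 289 [ 0.6174 -0.2445  0.0951] 211.0
166 217 291 [ 0.6134 -0.2448  0.1051] 151.0
174 215 293 [ 0.6104 -0.2448  0.1169] 151.0
182 213 295 [ 0.6077 -0.2447  0.1277] 151.0
190 209 298 [ 0.6069 -0.2445  0.1434] 151.0
198 208 300 [ 0.6041 -0.2447  0.1501] 151.0
```

Request:
send_rows --steps '[{"dp":[10,0,0],"roll":0,"jaw":50},{"dp":[10,0,15],"roll":0,"jaw":50},{"dp":[10,0,33],"roll":0,"jaw":50},{"dp":[10,0,50],"roll":0,"jaw":50},{"dp":[10,0,50],"roll":0,"jaw":50}]'

```text
time_s: 24.1
tcp_pos: [0.5921, -0.2437, 0.1141]
eef_rot: [-180.0, 0.2, -0.5]
contact_force: [-0.4, -0.2, -1.5]
gripper_width: 0.0518
gripper_force: 3.0
```

Request:
send_rows --steps '[{"dp":[7,0,0],"roll":0,"jaw":50},{"dp":[14,0,0],"roll":0,"jaw":50},{"dp":[21,0,0],"roll":0,"jaw":50},{"dp":[26,0,0],"roll":0,"jaw":50},{"dp":[26,0,0],"roll":0,"jaw":50}]'

```text
time_s: 24.72
tcp_pos: [0.6196, -0.2443, 0.1165]
eef_rot: [180.0, -0.0, -0.5]
contact_force: [-0.4, -0.4, -0.9]
gripper_width: 0.0519
gripper_force: 3.0
```

```bash
python3 - <<'E'
from h import *
go(.617,-.245,.1,-.5)
c=cap('wrist'); face(c,180,240,step=6)
E
```

```text
pos [ 0.6196 -0.2443  0.1165] [180.   -0.   -0.5] t 24.7 w 0.0519 gf 3.0 F [-0.4 -0.4 -0.9]
dp [-2.6  0.8 16.5] roll -0.0
180 223 284 [ 0.6325 -0.2438  0.014 ] 216.0
186 200 293 [ 0.6506 -0.2402  0.1   ] 216.0
192 215 291 [ 0.6368 -0.2436  0.065 ] 160.0
198 212 294 [ 0.6373 -0.2436  0.0804] 110.0
204 205 302 [ 0.6431 -0.244   0.1094] 182.0
210 204 303 [ 0.6411 -0.244   0.1135] 240.0
216 213 295 [ 0.6265 -0.2442  0.084 ] 240.0
222 213 294 [ 0.622  -0.2438  0.0831] 240.0
228 206 301 [ 0.6296 -0.2439  0.1105] 240.0
234 207 301 [ 0.6258 -0.2442  0.1101] 240.0
```

Request:
send_rows --steps '[{"dp":[-1.5,0,8],"roll":0,"jaw":50},{"dp":[-1.5,0,15],"roll":0,"jaw":50},{"dp":[-1.5,0,20],"roll":0,"jaw":50},{"dp":[-1.5,0,23],"roll":0,"jaw":50},{"dp":[-1.5,0,25],"roll":0,"jaw":50}]'

```text
time_s: 25.4
tcp_pos: [0.618, -0.2441, 0.092]
eef_rot: [180.0, -0.0, -0.5]
contact_force: [-0.4, 2.9, 4.7]
gripper_width: 0.0517
gripper_force: 3.0
```

Request:
send_rows --steps '[{"dp":[0,0,2],"roll":0,"jaw":50},{"dp":[0,0,2],"roll":0,"jaw":50}]'

```text
time_s: 25.65
tcp_pos: [0.6178, -0.2441, 0.0896]
eef_rot: [-180.0, -0.0, -0.5]
contact_force: [-0.4, 1.4, 3.0]
gripper_width: 0.0517
gripper_force: 3.0
```

```bash
python3 - <<'E'
from h import *
go(.617,-.245,.09,-.5)
c=cap('wrist'); face(c,186,240,step=6)
E
```

```text
pos [ 0.6178 -0.2441  0.0896] [-180.    -0.    -0.5] t 25.6 w 0.0517 gf 3.0 F [-0.4  1.4  3. ]
dp [-0.8  0.9 -0.4] roll 0.0
186 211 306 [ 0.6495 -0.2467  0.0764] 216.0
192 196 318 [ 0.6566 -0.2456  0.1123] 217.0
198 217 296 [ 0.6333 -0.2458  0.0466] 215.0
204 212 296 [ 0.6332 -0.2441  0.0589] 114.0
210 209 298 [ 0.6332 -0.2439  0.0698] 112.0
216 201 306 [ 0.6395 -0.2439  0.0959] 229.0
222 201 306 [ 0.6367 -0.2439  0.0969] 240.0
228 202 306 [ 0.6333 -0.2441  0.0967] 240.0
234 205 303 [ 0.6267 -0.2441  0.0894] 240.0
```

Pot2 is vertical against the rail and seated: it carried 3–4.7 N, and the pads have slid on it. I'll release it and go up.

Request:
send_rows --steps '[{"dp":[0,0,0],"roll":0,"jaw":85},{"dp":[0,0,0],"roll":0,"jaw":85},{"dp":[0,0,0],"roll":0,"jaw":85},{"dp":[0,0,-30],"roll":0,"jaw":85},{"dp":[0,0,-80],"roll":0,"jaw":85}]'

```text
time_s: 26.32
tcp_pos: [0.6164, -0.2441, 0.1683]
eef_rot: [-180.0, 0.3, -0.5]
contact_force: [0.9, -0.6, -0.1]
gripper_width: 0.0744
gripper_force: 0.0
```

Request:
send_rows --steps '[{"dp":[-25,-30,-40],"roll":0,"jaw":85},{"dp":[-50,-70,-60],"roll":0,"jaw":85},{"dp":[-70,-100,-60],"roll":0,"jaw":85},{"dp":[-70,-100,-60],"roll":0,"jaw":85}]'

```text
time_s: 26.82
tcp_pos: [0.5477, -0.1421, 0.2307]
eef_rot: [-180.0, -0.1, -0.4]
contact_force: [0.4, -0.1, 0.3]
gripper_width: 0.0747
gripper_force: 0.0
```

```bash
python3 - <<'E'
from h import *
go(.4545,-.078,.2,-60)
c=cap('wrist'); s=cap('scene')
cv2.imwrite('pics/w11.png',np.hstack([cv2.resize(c['image'],(400,300)),cv2.resize(s['image'][110:260,130:330],(400,300))]))
print(r.get_state()['joints'])
E
```

```text
pos [ 0.5477 -0.1421  0.2307] [-1.8e+02 -1.0e-01 -4.0e-01] t 26.8 w 0.0747 gf 0.0 F [ 0.4 -0.1  0.3]
dp [-93.7 -63.5  30.5] roll 1.041
[ 5.11423594e+00  1.08428086e+01 -1.41210023e+01  1.25612165e-02
 -6.49865570e+01  8.44280496e+01]
```

View pics/w11.png

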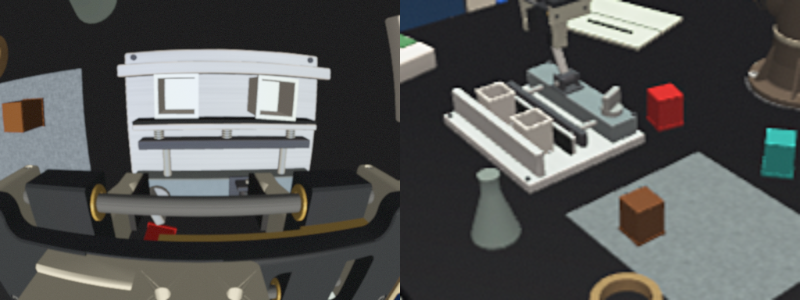

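Both pots stand mouth-up between bar and rail. Next is the wing nut, at a wing yaw of about +30°: 2.62 rad, so it needs roughly 228° clockwise.

```bash
python3 -c "
from h import *
go(.4545,-.078,.18,30)"
```

```text
pos [ 0.5488 -0.1435  0.23  ] [ 1.8e+02 -1.0e-01 -5.0e-01] t 26.9 w 0.0748 gf 0.0 F [ 0.2 -0.3  0.2]
dp [-94.8 -64.8  49.9] roll -0.531
```

Request:
send_rows --steps '[{"dp":[-25,-20,0],"roll":-0.15,"jaw":85},{"dp":[-50,-40,10],"roll":-0.3,"jaw":85},{"dp":[-75,-55,30],"roll":-0.45,"jaw":85},{"dp":[-95,-65,50],"roll":-0.53,"jaw":85},{"dp":[-95,-65,50],"roll":-0.53,"jaw":85}]'

```text
time_s: 27.55
tcp_pos: [0.4527, -0.0781, 0.1782]
eef_rot: [-179.9, 0.2, 29.9]
contact_force: [0.6, -0.5, 0.4]
gripper_width: 0.0744
gripper_force: 0.0
```

```bash
python3 - <<'E'
from h import *
c=cap('wrist'); K=c['K']
s=r.get_state(); print(s['tcp_pos'],s['eef_rot'],s['joints'][5])
# map plane z=.104 around the expected nut to a metric image (1 px = 0.5 mm)
R=cv2.Rodrigues(np.array(c['rvec'],float))[0]; t=np.array(c['tvec']).ravel()
def wp(P):
    q=P@R.T+t; th=np.arctan2(np.hypot(q[...,0],q[...,1]),q[...,2]); n=np.hypot(q[...,0],q[...,1])
    return (K[0,0]*th*q[...,0]/n+K[0,2]).astype(np.float32),(K[1,1]*th*q[...,1]/n+K[1,2]).astype(np.float32)
X,Y=np.meshgrid(np.arange(.40,.51,.0005),np.arange(-.13,-.03,.0005),indexing='ij')
mx,my=wp(np.stack([X,Y,X*0+.104],-1)); b=cv2.remap(c['image'],mx,my,1)
g=cv2.cvtColor(b,6)
for row in g[::12,::8]: print(' '.join('%3d'%v for v in row))
print(wp(np.array([[.4545,-.078,.104]])))
E
```

```text
[ 0.4542211  -0.07823354  0.17925362] [1.79998078e+02 6.91593291e-02 2.98281878e+01] 104.97975983301762
 30  30  31  59 106 118 122 126 121 118 116 109 102  90  72  51  45  37  42  39  39  17  19  21  99
 42  91 116 122 124 124 119 117 110 104  96  79  58  55  56  41  39  43  33  40  41  33  19  20  99
121 122 125 119 116 115 106 101  86  67  48  39  31  28  29  31  41  61  79  78  59  44  61  23  43
122 115 117 108 103  93  73  54  41  34  32  31  30  25  30  30  29  31  30  29  31  33  29  29  31
111 105  98  83  60  46  36  28  28  31  29  29  30  30  29  27  31  34  31  28  29  30  29  31  30
 90  69  50  40  28  29  28  30  31  27  30  29  31  30  30  32  33  30  30  34  30  31  31  29  31
 45  32  31  31  30  28  30  30  31  29 103 177 180  45  32  31  29  31  30  29  29  31  30  29  31
 89  86  81  85  92  85  89  93  90  89 168 186 189 165  94  96  90  96  99  93  95  86  90  32  28
166 167 165 165 166 164 164 166 165 165 159 179 186 186 152 182 168 160 161 159 161 111  84 211 210
163 162 164 164 163 164 164 165 162 165 163 160 185 190 179 184 186 185 162 161 160 159 160 210 
[... 272 characters left out ...]
184 150 159 159 159 157 209 211
161 161 162 164 162 162 162 162 162 162 161 156 183 184 168 156  93  86 158 159 160 161 158 211 211
162 162 161 164 162 163 161 162 162 162 162 163 163 161 155 131 159 160 159 161 161 159 159 208 210
150 150 150 150 152 150 149 151 151 151 149 149 148 148 148 149 148 148 147 146 144 145 142 207 211
213 212 213 213 213 213 213 212 213 213 213 175 188 157 213 213 213 213 213 213 213 213 212 214 211
215 214 215 215 214 214 213 213 214 212 213 180 187 159 213 213 213 213 213 213 214 213 214 214 211
215 215 214 215 214 214 214 213 214 214 213 180 187 158 213 214 214 214 214 213 214 214 214 215 212
(array([254.937], dtype=float32), array([202.82236], dtype=float32))
```

Request:
send_rows --steps '[{"dp":[0,0,40],"roll":0.05,"jaw":70},{"dp":[0,0,75],"roll":0.05,"jaw":60},{"dp":[0,0,88],"roll":0.05,"jaw":60},{"dp":[0,0,88],"roll":0.05,"jaw":40},{"dp":[0,0,88],"roll":0.05,"jaw":20}]' --newtons 20

```text
time_s: 28.22
tcp_pos: [0.4554, -0.0778, 0.0927]
eef_rot: [180.0, -0.1, 27.0]
contact_force: [-0.4, -0.3, 0.6]
gripper_width: 0.0376
gripper_force: 0.0
```

Request:
send_rows --steps '[{"dp":[0,0,0],"roll":0,"jaw":5},{"dp":[0,0,0],"roll":0,"jaw":5},{"dp":[0,0,0],"roll":0,"jaw":5},{"dp":[0,0,0],"roll":0,"jaw":5},{"dp":[0,0,0],"roll":0,"jaw":5}]'

```text
time_s: 28.85
tcp_pos: [0.4555, -0.0785, 0.0924]
eef_rot: [179.9, -0.1, 27.0]
contact_force: [4.6, -8.3, -1.4]
gripper_width: 0.0138
gripper_force: 19.9
```

```bash
python3 -c "
from h import *
s=r.get_state();print(s['moment'],s['joints'][5]);go(.4545,-.078,.09,27)"
```

```text
[-2.96596883 -1.60572783 -0.09719818] 102.11346573602007
pos [ 0.4555 -0.0785  0.0924] [ 1.799e+02 -1.000e-01  2.700e+01] t 28.9 w 0.0138 gf 19.9 F [ 4.6 -8.3 -1.4]
dp [-0.6 -0.9  2.4] roll 0.001
```

Request:
send_rows --steps '[{"dp":[0,1,0],"roll":0.18,"jaw":5},{"dp":[0,1,0],"roll":0.36,"jaw":5},{"dp":[0,1,0],"roll":0.54,"jaw":5},{"dp":[0,1,0],"roll":0.72,"jaw":5},{"dp":[0,1,0],"roll":0.9,"jaw":5}]'

```text
time_s: 29.48
tcp_pos: [0.4556, -0.079, 0.0923]
eef_rot: [-180.0, -0.1, -24.9]
contact_force: [2.7, -4.5, 1.0]
gripper_width: 0.0138
gripper_force: 20.0
```

```bash
python3 -c "
from h import *
go(.4545,-.078,.092,-24)"
```

```text
pos [ 0.4556 -0.079   0.0923] [-1.80e+02 -1.00e-01 -2.49e+01] t 29.5 w 0.0138 gf 20.0 F [ 2.7 -4.5  1. ]
dp [-1.4 -0.5  0.3] roll -0.015
```

Request:
send_rows --steps '[{"dp":[-1,0,0],"roll":0.18,"jaw":5},{"dp":[-1,0,0],"roll":0.36,"jaw":5},{"dp":[-1,0,0],"roll":0.54,"jaw":5},{"dp":[-1,0,0],"roll":0.72,"jaw":5},{"dp":[-1,0,0],"roll":0.9,"jaw":5}]'

```text
time_s: 30.1
tcp_pos: [0.4552, -0.0792, 0.0924]
eef_rot: [-179.9, -0.1, -76.4]
contact_force: [4.6, -9.2, -2.8]
gripper_width: 0.0138
gripper_force: 20.0
```

Request:
send_rows --steps '[{"dp":[0,0,0],"roll":0.18,"jaw":5},{"dp":[0,0,0],"roll":0.36,"jaw":5},{"dp":[0,0,0],"roll":0.54,"jaw":5},{"dp":[0,0,0],"roll":0.72,"jaw":5},{"dp":[0,0,0],"roll":0.9,"jaw":5}]'

```text
time_s: 30.72
tcp_pos: [0.4548, -0.0791, 0.0924]
eef_rot: [-179.9, 0.0, -128.0]
contact_force: [3.8, -8.4, -1.1]
gripper_width: 0.0138
gripper_force: 20.0
```

Request:
send_rows --steps '[{"dp":[0,0,0],"roll":0.18,"jaw":5},{"dp":[0,0,0],"roll":0.36,"jaw":5},{"dp":[0,0,0],"roll":0.54,"jaw":5},{"dp":[0,0,0],"roll":0.72,"jaw":5},{"dp":[0,0,0],"roll":0.9,"jaw":5}]'

```text
time_s: 31.35
tcp_pos: [0.4546, -0.0788, 0.0923]
eef_rot: [-179.9, 0.1, -179.6]
contact_force: [2.7, -4.6, 0.4]
gripper_width: 0.0139
gripper_force: 20.0
```

```bash
python3 -c "
from h import *
go(.4545,-.078,.092,161.3);print(r.get_state()['moment'])"
```

```text
pos [ 0.4546 -0.0788  0.0923] [-1.799e+02  1.000e-01 -1.796e+02] t 31.4 w 0.0139 gf 20.0 F [ 2.7 -4.6  0.4]
dp [0.1 0.8 0.3] roll 0.334
[-1.85240646 -0.92784298  0.07319677]
```

Request:
send_rows --steps '[{"dp":[0,0,0],"roll":0.17,"jaw":5},{"dp":[0,0,0],"roll":0.33,"jaw":5},{"dp":[0,0,0],"roll":0.33,"jaw":5},{"dp":[0,0,0],"roll":0.33,"jaw":40},{"dp":[0,0,0],"roll":0.33,"jaw":40}]'

```text
time_s: 31.98
tcp_pos: [0.4535, -0.0781, 0.0916]
eef_rot: [180.0, -0.0, 161.9]
contact_force: [0.3, -0.8, -0.5]
gripper_width: 0.0286
gripper_force: 0.0
```

Request:
send_rows --steps '[{"dp":[0,0,0],"roll":0,"jaw":40},{"dp":[0,0,-40],"roll":0,"jaw":40},{"dp":[0,0,-90],"roll":0,"jaw":40},{"dp":[0,0,-140],"roll":0,"jaw":40},{"dp":[0,0,-150],"roll":-0.1,"jaw":20}]'

```text
time_s: 32.6
tcp_pos: [0.4552, -0.078, 0.2452]
eef_rot: [179.9, 0.3, 167.7]
contact_force: [-0.1, -0.2, -0.6]
gripper_width: 0.0295
gripper_force: 0.0
```

```bash
python3 - <<'E'
from h import *
go(.475,-.20,.24,-90)
t=cap('top'); im=t['image']
# profile along x at y=-.15 and -.2 (between pots) plane z=.062; and pots' rim plane z=.088
g=cv2.cvtColor(im,6)
for y,z in ((-.18,.062),(-.115,.088),(-.244,.088)):
    P=np.array([[x,y,z] for x in np.arange(.54,.66,.003)]); uv=proj(t,P)
    print(y,' '.join('%d:%d'%(round(p[0]*1000),g[int(round(v)),int(round(u))]) for p,(u,v) in zip(P,uv)))
E
```

```text
pos [ 0.4552 -0.078   0.2452] [179.9   0.3 167.7] t 32.6 w 0.0295 gf 0.0 F [-0.1 -0.2 -0.6]
dp [ -45.2 -115.     5.2] roll -1.785
-0.18 540:121 543:125 546:122 549:114 552:103 555:91 558:74 561:54 564:54 567:50 570:101 573:166 576:202 579:187 582:97 585:137 588:196 591:216 594:217 597:216 600:215 603:215 606:214 609:215 612:217 615:217 618:217 621:217 624:215 627:201 630:157 633:157 636:124 639:178 642:216 645:217 648:216 651:214 654:205 657:199
-0.115 540:75 543:69 546:68 549:114 552:180 555:212 558:212 561:190 564:190 567:145 570:186 573:215 576:193 579:104 582:133 585:204 588:238 591:241 594:241 597:241 600:241 603:241 606:240 609:241 612:241 615:241 618:239 621:219 624:158 627:122 630:132 633:196 636:232 639:226 642:219 645:218 648:218 651:215 654:213 657:209
-0.244 540:87 543:86 546:88 549:86 552:85 555:82 558:79 561:77 564:78 567:77 570:77 573:76 576:75 579:77 582:87 585:105 588:115 591:143 594:193 597:221 600:223 603:222 606:222 609:221 612:220 615:220 618:220 621:218 624:196 627:132 630:121 633:146 636:202 639:228 642:219 645:215 648:211 651:211 654:218 657:218
```

The bar's rubber face now reads x≈0.582, matching a nut angle near 6.6 rad with the bar just touching the pots. Next, the cam lever.

Request:
send_rows --steps '[{"dp":[-10,-25,0],"roll":-0.18,"jaw":0},{"dp":[-20,-50,0],"roll":-0.36,"jaw":0},{"dp":[-30,-75,0],"roll":-0.54,"jaw":0},{"dp":[-40,-100,0],"roll":-0.72,"jaw":0},{"dp":[-45,-115,0],"roll":-0.9,"jaw":0}]'

```text
time_s: 33.28
tcp_pos: [0.4725, -0.2012, 0.2404]
eef_rot: [179.9, -0.1, -140.6]
contact_force: [0.3, 0.0, 0.2]
gripper_width: 0.0005
gripper_force: 0.0
```

Request:
send_rows --steps '[{"dp":[0,0,0],"roll":-0.18,"jaw":0},{"dp":[0,0,0],"roll":-0.36,"jaw":0},{"dp":[0,0,0],"roll":-0.54,"jaw":0},{"dp":[0,0,0],"roll":-0.72,"jaw":0},{"dp":[0,0,0],"roll":-0.885,"jaw":0}]'

```text
time_s: 33.9
tcp_pos: [0.4724, -0.2001, 0.2406]
eef_rot: [179.9, 0.0, -89.9]
contact_force: [0.2, -0.6, 0.7]
gripper_width: 0.0004
gripper_force: 0.0
```

```bash
python3 - <<'E'
from h import *
go(.4745,-.20,.166,-90)
t=cap('top'); g=cv2.cvtColor(t['image'],6); s=cap('scene')
uv=proj(s,[[.4745,-.24,.175],[.4745,-.2134,.078]]); print(uv)
gs=cv2.cvtColor(s['image'],6); u,v=uv[0].astype(int); print(gs[v-14:v+16:2,u-14:u+16:2])
E
```

```text
pos [ 0.4724 -0.2001  0.2406] [179.9   0.  -89.9] t 33.9 w 0.0004 gf 0.0 F [ 0.2 -0.6  0.7]
dp [-0.1 -2.2 74.6] roll 0.002
[[204.73565386 125.33869952]
 [210.22410254 150.22974899]]
[[ 32  34  32  32  32  34  34  20 117 115 102  80 143  56  24]
 [ 34  33  36  35  34  34  34  21 125 118 129  33 127  59 148]
 [ 35  33  33  34  36  35  33  26 106 121 129  19 132 242 240]
 [ 36  34  32  31  33  34  32  32  23  43  81 240 240 235 237]
 [ 33  35  34  34  34  34  34  26  86 244 242 235 234 235 236]
 [ 30  32  34  34  31  32  33  37 176 247 244 236 234 233 233]
 [ 32  33  33  35  33  34  32  32  50  59 133 166 209 250 237]
 [ 35  33  34  35  34  35  41  36  30  29  26  37  59  81 170]
 [ 32  33  34  34  36  29  37  32  34  36  33  34  32  27  26]
 [ 33  35  34  31  32  32  32  35  31  33  34  32  32  34  34]
 [ 32  32  32  33  34  33  28  32  29  34  35  31  32  33  34]
 [ 32  34  34  34  33  35  21  55 152  18  34  31  36  33  34]
 [ 34  32  33  33  36  32  27 153 166  62  32  31  33  33  34]
 [ 32  34  35  34  32  35  25 126 162 134  27  31  35  33  32]
 [ 33  36  32  35  33  32  29  69 164 165  18  32  34  34  33]]
```

Request:
send_rows --steps '[{"dp":[0,-2,40],"roll":0,"jaw":0},{"dp":[0,-2,74],"roll":0,"jaw":0},{"dp":[0,-2,74],"roll":0,"jaw":0},{"dp":[12,-2,75],"roll":0,"jaw":0},{"dp":[22,-2,76],"roll":0,"jaw":0}]'

```text
time_s: 34.62
tcp_pos: [0.4757, -0.2232, 0.167]
eef_rot: [-179.9, -0.0, -90.2]
contact_force: [-0.3, -1.5, 0.7]
gripper_width: 0.0003
gripper_force: 0.0
```

```bash
python3 -c "
from h import *
go(.4745,-.2784,.098,-90)"
```

```text
pos [ 0.4757 -0.2232  0.167 ] [-179.9   -0.   -90.2] t 34.6 w 0.0003 gf 0.0 F [-0.3 -1.5  0.7]
dp [55.2  1.2 69. ] roll -0.004
```

Request:
send_rows --steps '[{"dp":[15,0,5],"roll":0,"jaw":0},{"dp":[31,0,15],"roll":0,"jaw":0},{"dp":[45,0,30],"roll":0,"jaw":0},{"dp":[54,0,48],"roll":0,"jaw":0},{"dp":[57,0,62],"roll":0,"jaw":0}]'

```text
time_s: 35.25
tcp_pos: [0.475, -0.2809, 0.1026]
eef_rot: [-180.0, -0.1, -90.2]
contact_force: [1.8, -2.3, 5.3]
gripper_width: 0.0006
gripper_force: 2.2
```

Request:
send_rows --steps '[{"dp":[0,0,4],"roll":0,"jaw":0},{"dp":[0,0,8],"roll":0,"jaw":0},{"dp":[0,0,8],"roll":0,"jaw":0}]'

```text
time_s: 35.62
tcp_pos: [0.4743, -0.2798, 0.0969]
eef_rot: [180.0, -0.1, -90.1]
contact_force: [-3.4, -4.5, 12.3]
gripper_width: 0.0006
gripper_force: 6.3
```

```bash
python3 -c "
from h import *
go(.4745,-.2784,.098,-90)"
```

```text
pos [ 0.4743 -0.2798  0.0969] [ 1.80e+02 -1.00e-01 -9.01e+01] t 35.6 w 0.0006 gf 6.3 F [-3.4 -4.5 12.3]
dp [-1.4 -0.2 -1.1] roll -0.002
```

Request:
send_rows --steps '[{"dp":[0,0,3],"roll":0,"jaw":0},{"dp":[0,0,3],"roll":0,"jaw":0}]'

```text
time_s: 35.88
tcp_pos: [0.4743, -0.28, 0.0963]
eef_rot: [-180.0, -0.1, -90.1]
contact_force: [-11.1, 1.3, 35.2]
gripper_width: 0.0002
gripper_force: 17.1
```

Request:
send_rows --steps '[{"dp":[0,0,-30],"roll":0,"jaw":0},{"dp":[0,0,-80],"roll":0,"jaw":0},{"dp":[-60,0,-140],"roll":0,"jaw":0},{"dp":[-120,0,-160],"roll":0,"jaw":0},{"dp":[-180,0,-160],"roll":0,"jaw":0}]'

```text
time_s: 36.5
tcp_pos: [0.4747, -0.1148, 0.2521]
eef_rot: [-179.9, 0.0, -90.2]
contact_force: [2.2, 0.4, 0.1]
gripper_width: 0.0003
gripper_force: 0.0
```

Request:
send_rows --steps '[{"dp":[-60,0,0],"roll":0,"jaw":0},{"dp":[-120,0,0],"roll":0,"jaw":0},{"dp":[-180,0,0],"roll":0,"jaw":0},{"dp":[-200,0,0],"roll":0,"jaw":0}]'

```text
time_s: 37.0
tcp_pos: [0.4743, 0.0864, 0.2501]
eef_rot: [179.9, 0.0, -90.0]
contact_force: [-0.4, -0.1, 0.9]
gripper_width: 0.0002
gripper_force: 0.0
```

```bash
python3 - <<'E'
from h import *
go(.4745,-.1,.2,-90)
t=cap('top'); g=cv2.cvtColor(t['image'],6)
print('lever along y, x=.4745 z=.085'); 
P=np.array([[.4745,y,.085] for y in np.arange(-.34,-.20,.005)]); uv=proj(t,P)
print(' '.join('%d:%d'%(round(p[1]*1000),g[int(round(v)),int(round(u))]) for p,(u,v) in zip(P,uv)))
for y,z in ((-.18,.062),(-.115,.088),(-.244,.088)):
    P=np.array([[x,y,z] for x in np.arange(.54,.66,.003)]); uv=proj(t,P)
    print(y,' '.join('%d:%d'%(round(p[0]*1000),g[int(round(v)),int(round(u))]) for p,(u,v) in zip(P,uv)))
E
```

```text
pos [0.4743 0.0864 0.2501] [179.9   0.  -90. ] t 37.0 w 0.0002 gf 0.0 F [-0.4 -0.1  0.9]
dp [186.4  -0.2  50.1] roll 0.0
lever along y, x=.4745 z=.085
-340:34 -335:33 -330:34 -325:34 -320:54 -315:115 -310:53 -305:50 -300:53 -295:55 -290:57 -285:63 -280:173 -275:188 -270:190 -265:189 -260:190 -255:190 -250:190 -245:190 -240:191 -235:191 -230:191 -225:148 -220:92 -215:92 -210:93 -205:86 -200:74
-0.18 540:213 543:190 546:113 549:87 552:96 555:99 558:109 561:148 564:148 567:168 570:149 573:174 576:211 579:189 582:97 585:137 588:195 591:215 594:217 597:216 600:215 603:215 606:214 609:214 612:216 615:217 618:217 621:216 624:215 627:200 630:157 633:157 636:124 639:178 642:216 645:216 648:216 651:214 654:204 657:199
-0.115 540:189 543:116 546:99 549:99 552:102 555:134 558:182 561:186 564:186 567:145 570:186 573:215 576:194 579:107 582:133 585:204 588:237 591:240 594:240 597:241 600:240 603:240 606:240 609:240 612:240 615:240 618:238 621:219 624:157 627:121 630:131 633:195 636:231 639:226 642:218 645:218 648:218 651:214 654:213 657:209
-0.244 540:203 543:160 546:89 549:93 552:96 555:110 558:170 561:196 564:162 567:179 570:211 573:187 576:101 579:87 582:172 585:221 588:228 591:223 594:223 597:223 600:223 603:222 606:222 609:220 612:220 615:220 618:220 621:218 624:196 627:132 630:121 633:146 636:202 639:228 642:218 645:215 648:211 651:211 654:218 657:217
```

```bash
python3 -c "
from h import *
print(r.close_job())"
```

```text
the job is handed in; nothing more can be done
None
```

The job is handed in, though the hand-in gave no verdict: in my last checks both pots stood mouth-up against the rail, the nut was at about 6.6 rad with the bar just touching them, the cam lever was pressed flat to its stop, and I never worked on or touched the flask, tape roll or wash bottle.

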